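# Gauge the ticket-roll cores: good roll to the holder, bad one to returns

## Task

Take the plug gauge from its stand and try it in the core of the left roll on the tray, then of the right one, easing it in without forcing: a core is good if the gauge goes in until its collar rests on the roll, and bad if it stops hard before that. Put the gauge back in its stand, collar down; then set the good roll down over the spindle of the ticket printer's roll holder, and stand the bad one upright on the floor of the blue returns bin. Set things down rather than drop them, and do not disturb anything else on the desk.

Things in the scene. Friction and masses are not known exactly. Their poses are not given: they have to be found in the camera images.
- roll_a_mid (a point): One of two like rolls of cream ticket paper with a brown card core: 58 mm in diameter, 50 mm high, upright core hole 25 mm in diameter, about 110 g. It stands loose in a nest of the tray. This point is its centre, half-way up the core; z is up. One core is sound, the other is crushed somewhere inside, which stops a pin hard part-way down; which one it is differs each time.
- roll_b_mid (a point): One of two like rolls of cream ticket paper with a brown card core: 58 mm in diameter, 50 mm high, upright core hole 25 mm in diameter, about 110 g. It stands loose in a nest of the tray. This point is its centre, half-way up the core; z is up. One core is sound, the other is crushed somewhere inside, which stops a pin hard part-way down; which one it is differs each time.
- nest_left (a point): Floor centre of the left (+y) nest of the grey roll tray: fixed, 100 x 195 mm, 14 mm high, two round nests 61 mm in diameter and 10 mm deep, 94 mm apart. The nest floor is 4 mm above the desk, so the top of a roll standing in it is 54 mm above the desk. y runs along the row from right to left, z is up.
- nest_right (a point): Floor centre of the right (-y) nest of the grey roll tray: fixed, 100 x 195 mm, 14 mm high, two round nests 61 mm in diameter and 10 mm deep, 94 mm apart. The nest floor is 4 mm above the desk, so the top of a roll standing in it is 54 mm above the desk. y runs along the row from right to left, z is up.
- holder_seat (a point): Roll seat of the ticket printer's roll holder: centre of the top of a grey dish 80 mm in diameter, 10 mm above the desk, at the foot of its upright steel spindle, 20 mm in diameter, 58 mm high with a tapered top. Fixed on a white plate 96 x 120 mm, x across its shorter side, z up.
- gauge_mid (a point): Middle of the plug gauge's green handle. From the bottom up: steel pin 23 mm in diameter, 46 mm long, 2 x 3 mm chamfer at the tip; steel collar 36 mm in diameter, 4 mm thick; handle 24 mm in diameter, 48.5 mm long. This point is on the axis, 26 mm above the collar's top, 76 mm above the tip; z is up. About 130 g. It starts upright in its stand, collar resting on it.
- gauge_tip (a point): Centre of the tip face of the gauge's pin, the lower end. z points up the gauge to the handle. When the collar rests on a roll standing in a nest, the tip is 4 mm above the nest floor.
- stand_hole (a point): Centre of the mouth of the hole in the gauge's stand: a fixed dark wooden block 76 x 76 mm on a 90 mm foot, 52 mm high, upright hole 26 mm in diameter, 50 mm deep. This point is level with the block's top; with the gauge home its collar lies on the block and its tip is 46 mm below this point.
- bin_floor (a point): Centre of the floor of the blue returns bin: a fixed open box 160 x 160 mm outside, 40 mm high, walls and floor 3 mm thick, empty at the start. This point is on the inner floor, 3 mm above the desk; x and y run along the bin's walls, z is up.
- mug: Pink mug, 80 mm in diameter, 90 mm high; a bystander. Origin under its centre.
- stapler: Blue and black stapler, 145 x 36 x 58 mm; a bystander. Origin under its centre, x along it.
- pen: Cream and black pen lying on the desk, 125 mm long, 12 mm thick; a bystander. Origin on the desk under its middle, x along it.
- dish: Black dish of paper clips, 80 mm in diameter, 22 mm high; a bystander. Origin under its centre.
Mind the look-alikes: they are no part of the job. What is shaped like the part that bears holder_seat but purple is not meant.

How it is judged:
On the way, in this order (a step that is already met when the one before it is completed fails the run):
1. the gauge is tried in the roll in the left nest: its collar comes down on the roll (within 4 mm), or its pin, in the core by 10 mm or more, bears on the crushed core (4 N on the tray) (horizontal distance between gauge_tip and nest_left below 0.006 m and (z of gauge_tip in the frame of nest_left below 0.008 m or (z of gauge_tip in the frame of nest_left below 0.04 m and contact force between any of roll_a, roll_b and tray above 4 N))), for 0.05 s.
2. the gauge is tried in the roll in the right nest: its collar comes down on the roll (within 4 mm), or its pin, in the core by 10 mm or more, bears on the crushed core (4 N on the tray) (horizontal distance between gauge_tip and nest_right below 0.006 m and (z of gauge_tip in the frame of nest_right below 0.008 m or (z of gauge_tip in the frame of nest_right below 0.04 m and contact force between any of roll_a, roll_b and tray above 4 N))), for 0.05 s.
At the end, for the whole second after the job is handed in: The roll the gauge passed is down on the holder's seat over the spindle (within 4 mm), the other upright (0.1 rad) on the floor of the returns bin, within 55 mm of its centre along each wall; the gauge is upright in its stand, collar within 4 mm of home; all at rest (((horizontal distance between roll_a_mid and holder_seat below 0.005 m and z of roll_a_mid in the frame of holder_seat below 0.029 m and x of roll_b_mid in the frame of bin_floor between -0.055 and 0.055 m and y of roll_b_mid in the frame of bin_floor between -0.055 and 0.055 m and z of roll_b_mid in the frame of bin_floor below 0.029 m) or (horizontal distance between roll_b_mid and holder_seat below 0.005 m and z of roll_b_mid in the frame of holder_seat below 0.029 m and x of roll_a_mid in the frame of bin_floor between -0.055 and 0.055 m and y of roll_a_mid in the frame of bin_floor between -0.055 and 0.055 m and z of roll_a_mid in the frame of bin_floor below 0.029 m)) and angle between each of roll_a_mid, roll_b_mid, gauge_mid's own z axis and vertical below 0.1 rad and linear speed of each of roll_a, roll_b, gauge below 0.02 m/s and horizontal distance between gauge_tip and stand_hole below 0.005 m and z of gauge_tip in the frame of stand_hole below -0.042 m); the robot touches nothing.
It fails at once if the gauge is forced: a roll is pressed on the tray with more than 30 N (contact force between tray and roll_a above 30 N or contact force between tray and roll_b above 30 N).
It fails at once if the gauge or a roll is dropped or thrown (faster than 0.6 m/s with no finger on it) ((linear speed of gauge above 0.6 m/s and contact force between the fingers and gauge below 0.05 N) or (linear speed of roll_a above 0.6 m/s and contact force between the fingers and roll_a below 0.05 N) or (linear speed of roll_b above 0.6 m/s and contact force between the fingers and roll_b below 0.05 N)).
It fails at once if a bystander (mug, stapler, pen, dish) is pushed more than 30 mm from its place (distance of any of mug, stapler, pen, dish from where it was at the start of the episode above 0.03 m).
It also fails if it takes over 72 s, if anything falls off the work surface, if the arm or the gripper's body presses on something with over 40 N, if the wrist force passes 120 N, or if a joint passes its speed limit or range.

## Robot

A 6-joint arm with a two-finger parallel gripper is mounted at the origin on the work surface. World frame = base frame: x ahead of the robot, y to its left, z up, the work surface at z = 0. Lengths are in m, angles in rad, forces in N, time in s.
With the tool pointing down it reaches from about 0.4 to 0.825 m from the base axis. Payload 7 kg.
Tool frame: the origin (TCP) lies at the centre of the arm's flange, where the gripper is bolted on; the fingertips stand 178 mm ahead of it and the grasp point (between the pads) lies 159 mm ahead of it; x points along the fingers, y is the direction in which the jaws open and shut, and the axes are right-handed (so a half turn about x gives the same grasp; the last joint's range is limited). The gripper opens to 88 mm and grips with 3 to 60 N. Pads are 19 mm wide; open, the fingers measure 130 mm over their backs; the gripper's body (78 mm by 193 mm) begins 47 mm behind the grasp point.
Start: joints at [-1.022, 0.359, 0.012, 0, -1.224, -0.288], TCP at [0.174, -0.652, 0.405] pointing down, gripper open.
Joint ranges: [-3.07, 3.07], [-1.43, 2.12], [-1.02, 1.25], [-3.03, 1.67], [-3.05, -0], [-3.03, 3.03]. Speed limits (rad/s): [2.39, 2.39, 3.01, 3.14, 3.14, 3.14].

## Interface

Orientations are given as [roll, pitch, yaw] about the fixed x, y, z axes, in that order (R = Rz(yaw) Ry(pitch) Rx(roll)).
In Python, from station import status, viewer, arm gives the robot as it stands. The module is installed in compiled form; this text tells all that it offers.
- The arm moves only by the tool apply_moves, never from a script. Its argument "commands" is a list of rows, each an object of numbers: "dx", "dy", "dz": the shift along the world's x, y, z in mm; "spin": the turn about the world's z in degrees; "hand": the closure, from 0 (fully open) to 1 (shut). A call has exactly 5 rows; each row shifts and turns the commanded pose from where the row before left it; what a row does not reach is not made up. A row lasts 1/8 s, in which the tool goes at most 62.5 mm and 10.7 degrees, less where a joint would pass 70% of its speed; a pose out of reach is approached as far as the arm can. A call is refused whole if a number of a shift passes 62.5 or a number of a turn 10.7, either way. A call with a gripper value outside its range is refused whole. The fingers move at their own pace and stop on an object; "grip_force" is the grip in N (left out, the last holds). Time passes only in rows, so rows that do not move let the fingers close, or fill a call up. It gives the time, the measured TCP pose, the force and the opening at its end, in the units of the state.
- status.get_state(): the state, without advancing time (a new reading comes with each control period).
- viewer.grab_frame(name): name is "scene" or "top" or "wrist"; returns the picture (480x640x3 uint8, red, green, blue); there is no depth.
- viewer.camera_info(name): a dict with "fx", "fy", "cx", "cy" (pixels), "eye" and "attitude" of the camera in the world; the wrist camera has in their place "T_tool_cam" (4x4, takes a point from camera to tool coordinates, whose origin is the TCP and whose axes are the tool frame's). Camera axes: x right, y up, looking along -z (the intrinsics and any distortion apply to the point x, -y, -z); pixel columns grow to the right and rows downward; lengths in m; the calibration is good to about 2 mm. The wrist camera is an equidistant fisheye: a pixel r from the principal point sees the ray r / f radians off the axis. A picture is of the moment at which its call begins: read the wrist's pose just before it. camera_info takes no time and is no camera call.
- arm.job_done(): hands the job in, once; it reports no verdict.
The state is a dict: "t": time; "q": joint angles; "qd": joint speeds; "joint_efforts": joint torques, N m; "eef_pos": TCP position; "ee_rot": TCP orientation; "force": force on the tool from outside, world axes, zero at the start; "moment": the same for the moment, N m; "width": finger opening in m.
Only numpy, scipy, OpenCV 4.12 (cv2) and the standard library are available. Lean on these libraries where they do the work, as an engineer would, in place of code of your own. Each camera call takes 0.05 s, during which the arm holds its last target.

## Working session

There is one attempt and no reset: what is moved stays moved. The work goes in short steps, Python scripts to look and compute and a tool call to move; the robot and the scene stay as the last step left them, time stands still between calls to the robot, and variables do not carry over. Pictures are saved under pics/ and viewed, and the job is handed in when it is done.

Besides the shell and the picture viewer there is one more tool, called as name([rows], argument=value, ...), one row to a line, values as JSON. apply_moves: Moves the arm, as the interface text tells. Its arguments: {"type":"object","properties":{"commands":{"type":"array","items":{"type":"object","properties":{"dx":{"type":"number"},"dy":{"type":"number"},"dz":{"type":"number"},"spin":{"type":"number"},"hand":{"type":"number"}}}},"grip_force":{"type":"number"}},"required":["commands"]}

```bash
mkdir -p pics; python3 - <<'E'
from station import status, viewer, arm
import cv2
print(status.get_state())
for n in ("scene","top","wrist"):
    print(n,viewer.camera_info(n))
for n in ("scene","top"):
    cv2.imwrite(f"pics/{n}0.png",viewer.grab_frame(n)[:,:,::-1])
E
```

```text
{'t': 0.0, 'q': array([-1.02187854e+00,  3.59375668e-01,  1.10636360e-02, -3.16444669e-04,
       -1.22409041e+00, -2.88104889e-01]), 'qd': array([-1.79349796e-04,  4.41822286e-04, -8.80025898e-05,  4.75247696e-04,
        1.38217755e-04,  2.31760916e-04]), 'joint_efforts': array([-9.02587344e-04, -5.82722139e+01,  2.93054849e+01,  6.99767634e+00,
        6.89112276e-03, -1.49005054e-04]), 'eef_pos': array([ 0.17400742, -0.65198868,  0.40373785]), 'ee_rot': array([1.67578452, 1.56916288, 1.93648965]), 'force': array([0.31199371, 0.48139696, 0.41539458]), 'moment': array([-0.00490952,  0.03147002, -0.06267894]), 'width': 0.08783517865446083}
scene {'fx': 451.42253788602983, 'fy': 451.42253788602983, 'cx': 320.3773164946665, 'cy': 236.10478046402343, 'eye': array([1.01193906, 0.94586139, 0.76733224]), 'attitude': array([ 0.98295343, -0.01673682,  2.64108087])}
top {'fx': 593.2575700928713, 'fy': 593.2575700928713, 'cx': 304.0788024625498, 'cy': 238.25590313757922, 'eye': array([0.28466162, 0.07366279, 1.26770666]), 'attitude': array([ 0.18847446, -0.01896507, -1.54750436])}
wrist {'fx': 371.64829954431775, 'fy': 371.64829954431775, 'cx': 318.3569080917862, 'cy': 238.92653604456407, 'T_tool_cam': array([[-4.40232526e-04,  3.00931375e-01, -9.53645696e-01,
         1.96719183e-02],
       [ 9.99999865e-01,  3.95670427e-04, -3.36773732e-04,
        -3.30925519e-04],
       [ 2.75983617e-04, -9.53645716e-01, -3.00931509e-01,
        -8.05217476e-02],
       [ 0.00000000e+00,  0.00000000e+00,  0.00000000e+00,
         1.00000000e+00]])}
```

View pics/scene0.png

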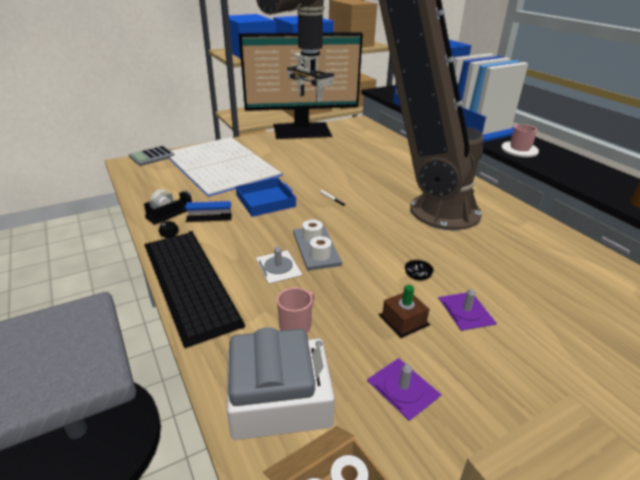

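View pics/top0.png

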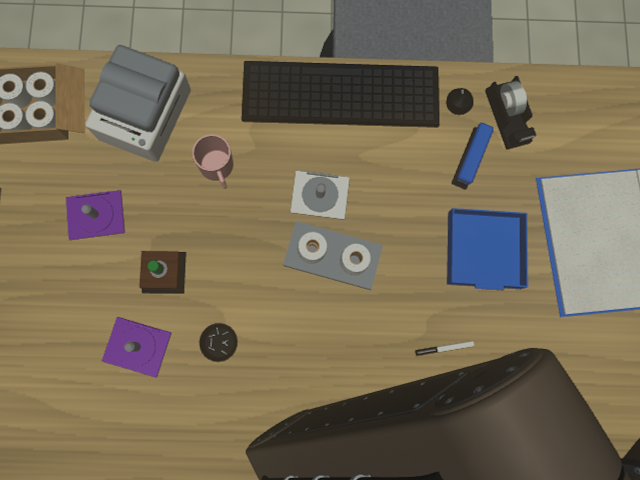

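Candidates in the top view:
- **Gauge:** the green handle at (155,267) in the dark block. It is the only one.
- **Holder:** the white plate with grey dish at (320,192). The purple look-alikes at (90,212) and (132,347) are rejected.
- **Rolls:** (313,246) left and (356,258) right. The box of rolls at (25,100) is not part of the job.
- **Bin:** the blue box at (487,249). The blue-edged notepad and the stapler are not it.

Next is a close crop.

```bash
cat > h.py <<'E'
import numpy as np, cv2
from scipy.spatial.transform import Rotation as Ro
from station import status, viewer, arm
def cam(n):
    c=viewer.camera_info(n)
    if n=="wrist":
        s=status.get_state(); R=Ro.from_euler('xyz',s['ee_rot']).as_matrix(); T=c['T_tool_cam']
        return R@T[:3,:3], s['eef_pos']+R@T[:3,3], c
    return Ro.from_euler('xyz',c['attitude']).as_matrix(), np.array(c['eye']), c
def ray(C,px,fish=False):
    R,e,c=C; a=(px[0]-c['cx'])/c['fx']; b=(px[1]-c['cy'])/c['fy']
    if fish:
        r=np.hypot(a,b); d=np.array([np.sin(r)*a/r,-np.sin(r)*b/r,-np.cos(r)]) if r>1e-9 else np.array([0,0,-1.])
    else: d=np.array([a,-b,-1.])
    return e, R@d
def at_z(C,px,z,fish=False):
    e,d=ray(C,px,fish); return e+d*(z-e[2])/d[2]
def proj(C,P,fish=False):
    R,e,c=C; p=R.T@(np.asarray(P)-e); x,y,z=p[0],-p[1],-p[2]
    if fish:
        r=np.hypot(x,y); t=np.arctan2(r,z); k=t/r if r>1e-12 else 0; a,b=x*k,y*k
    else: a,b=x/z,y/z
    return np.array([c['cx']+c['fx']*a,c['cy']+c['fy']*b])
E
python3 - <<'E'
from h import *
im=cv2.imread('pics/top0.png')
a=cv2.resize(im[160:310,270:400],None,fx=5,fy=4*1.25/1,interpolation=cv2.INTER_CUBIC)
b=cv2.resize(im[230:310,120:200],None,fx=7,fy=7,interpolation=cv2.INTER_CUBIC)
a=cv2.resize(im[165:295,275:390],None,fx=4.6,fy=4.6,interpolation=cv2.INTER_CUBIC)
cv2.imwrite('pics/ca.png',a);cv2.imwrite('pics/cb.png',b)
C=cam('top')
for n,p,z in [('gauge top',(154,266),.1045),('L',(313,246),.054),('R',(356,258),.054),('plate',(320,195),.004),('dish',(321,193),.01),('bin',(487,249),.003),('mug',(212,155),.09)]: print(n,at_z(C,p,z).round(4))
print(Ro.from_euler('xyz',status.get_state()['ee_rot']).as_matrix().round(3))
E
```

```text
gauge top [0.4435 0.351  0.1045]
L [0.5008 0.0371 0.054 ]
R [ 0.4779 -0.0526  0.054 ]
plate [0.6241 0.0225 0.004 ]
dish [0.627  0.0207 0.01  ]
bin [ 0.5133 -0.3432  0.003 ]
mug [0.6801 0.2513 0.09  ]
[[-0.001 -0.258  0.966]
 [ 0.001  0.966  0.258]
 [-1.     0.002 -0.   ]]
```

View pics/ca.png

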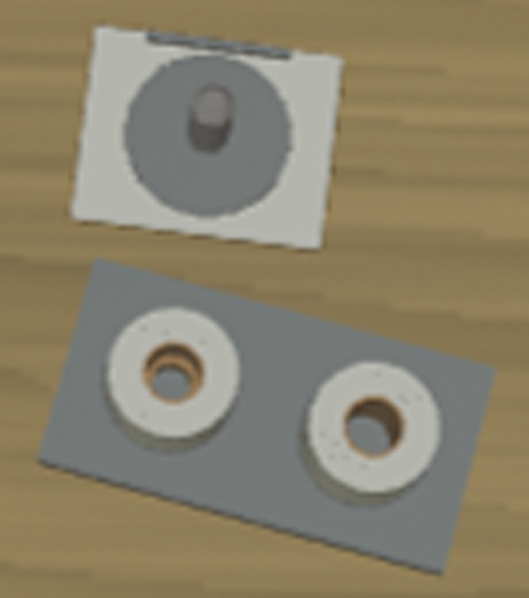

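View pics/cb.png

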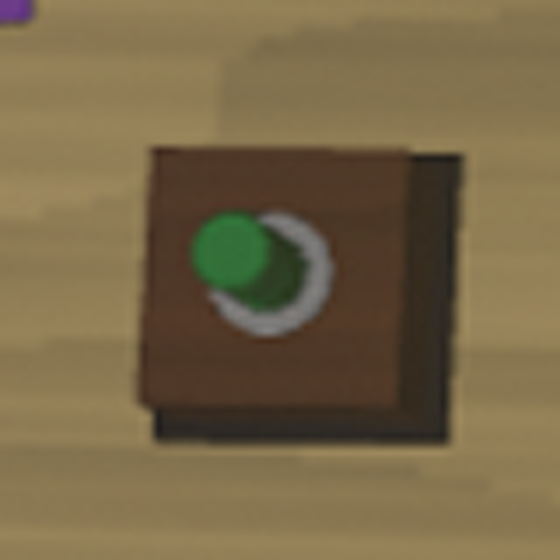

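apply_moves([
  {"dx":27,"dy":50},
  {"dx":27,"dy":50},
  {"dx":27,"dy":50},
  {"dx":27,"dy":50},
  {"dx":27,"dy":50},
], grip_force=20)

```text
invalid input at $.commands[0]: expected keys dx, dy, dz, spin, hand
```

```bash
python3 - <<'E'
from h import *
s=status.get_state()
print(s['q'].round(2))
C=cam('top')
for n,p,z in [('gt',(152.5,265.4),.1045),('collar',(157.5,268.4),.056),('L',(312.2,245.7),.054),('R',(355.9,257.7),.054),('dish',(319.6,194.0),.01)]: print(n,at_z(C,p,z).round(4))
E
```

```text
[-1.02  0.36  0.01 -0.   -1.22 -0.29]
gt [0.4446 0.354  0.1045]
collar [0.4453 0.355  0.056 ]
L [0.5014 0.0388 0.054 ]
R [ 0.4785 -0.0524  0.054 ]
dish [0.6247 0.0237 0.01  ]
```

apply_moves([
  {"dx":27,"dy":50,"dz":0,"spin":0,"hand":0},
  {"dx":27,"dy":50,"dz":0,"spin":0,"hand":0},
  {"dx":27,"dy":50,"dz":0,"spin":0,"hand":0},
  {"dx":27,"dy":50,"dz":0,"spin":0,"hand":0},
  {"dx":27,"dy":50,"dz":0,"spin":0,"hand":0},
], grip_force=20)

```text
t: 0.72
eef_pos: [0.3095, -0.4004, 0.4045]
ee_rot: [1.702, 1.571, 1.962]
force: [0.8, 0.7, -0.1]
width: 0.0874
```

apply_moves([
  {"dx":27,"dy":50,"dz":0,"spin":0,"hand":0},
  {"dx":27,"dy":50,"dz":0,"spin":0,"hand":0},
  {"dx":27,"dy":50,"dz":0,"spin":0,"hand":0},
  {"dx":27,"dy":50,"dz":0,"spin":0,"hand":0},
  {"dx":4,"dy":60,"dz":0,"spin":0,"hand":0},
])

```text
t: 1.35
eef_pos: [0.4221, -0.1404, 0.4044]
ee_rot: [-2.87, 1.57, -2.61]
force: [0.4, 0.4, 0.2]
width: 0.0878
```

apply_moves([
  {"dx":8,"dy":34,"dz":0,"spin":0,"hand":0},
  {"dx":8,"dy":34,"dz":0,"spin":0,"hand":0},
  {"dx":8,"dy":34,"dz":0,"spin":0,"hand":0},
  {"dx":8,"dy":34,"dz":0,"spin":0,"hand":0},
  {"dx":0,"dy":0,"dz":0,"spin":0,"hand":0},
])

```text
t: 1.98
eef_pos: [0.4533, -0.0045, 0.4044]
ee_rot: [2.87, 1.57, 3.133]
force: [0.6, 0.3, -0.5]
width: 0.0877
```

```bash
python3 - <<'E'
from h import *
s=status.get_state(); print(s['q'].round(2),s['eef_pos'])
C=cam('wrist')
im=viewer.grab_frame('wrist'); cv2.imwrite('pics/w1.png',im[:,:,::-1])
for P in [(.5014,.0388,.054),(.4785,-.0524,.054),(.6247,.0237,.01)]: print(proj(C,P,True).round(1))
E
```

```text
[ 0.43 -0.02 -0.45 -0.   -1.13 -1.73] [ 0.4533259  -0.00448881  0.40437306]
[348.9 272.5]
[261.8 226.8]
[304.  346.4]
```

View pics/w1.png

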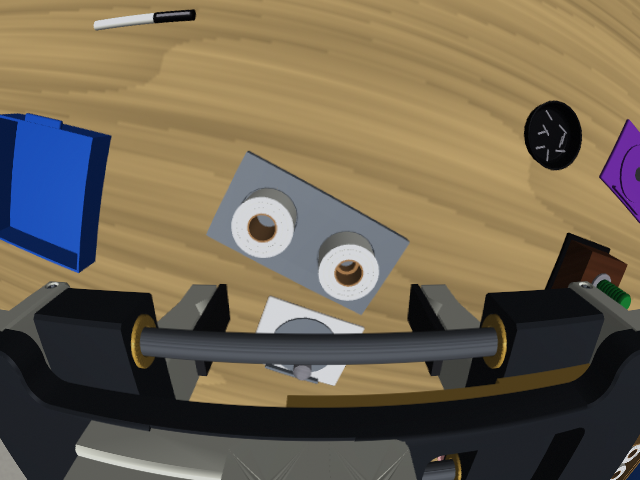

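```bash
cat >> h.py <<'E'
def circ(P,r,n=72):
    a=np.linspace(0,2*np.pi,n,endpoint=False); return np.array(P)+np.c_[r*np.cos(a),r*np.sin(a),0*a]
def draw(im,C,P,r,fish,col=(0,0,255)):
    q=np.array([proj(C,p,fish) for p in circ(P,r)]); k=4
    return q
E
python3 - <<'E'
from h import *
C=cam('wrist'); im=cv2.imread('pics/w1.png')
big=cv2.resize(im[140:400,200:420],None,fx=3,fy=3,interpolation=cv2.INTER_CUBIC)[:600]
cx,cy=200,140
for P,r in [((.5014,.0388,.054),.029),((.4785,-.0524,.054),.029),((.5014,.0388,.054),.0125),((.4785,-.0524,.054),.0125),((.6247,.0237,.01),.04)]:
    q=(np.array([proj(C,p,True) for p in circ(P,r)])-[cx,cy]+.5)*3-.5
    cv2.polylines(big,[np.round(q).astype(int).reshape(-1,1,2)],True,(0,0,255),1)
cv2.imwrite('pics/w1b.png',big)
E
```

```text
(no output)
```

View pics/w1b.png

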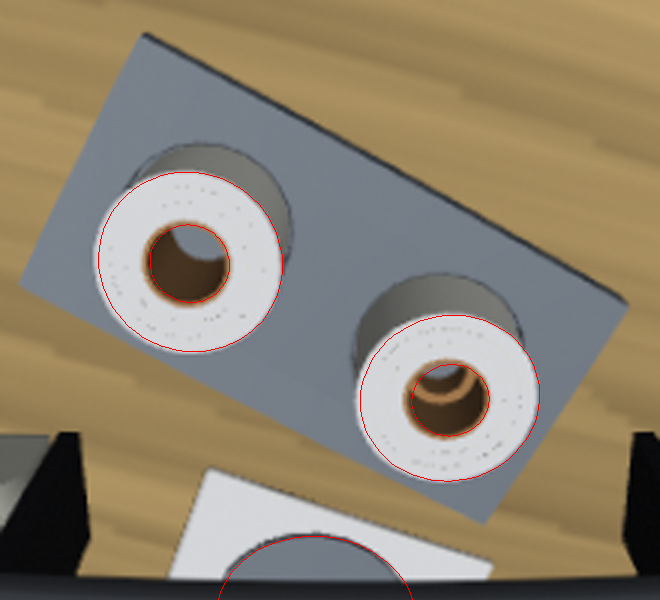

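apply_moves([
  {"dx":-1,"dy":60,"dz":0,"spin":10,"hand":0},
  {"dx":-1,"dy":60,"dz":0,"spin":10,"hand":0},
  {"dx":-2,"dy":60,"dz":0,"spin":10,"hand":0},
  {"dx":-2,"dy":60,"dz":0,"spin":10,"hand":0},
  {"dx":-2,"dy":60,"dz":-10,"spin":10,"hand":0},
])

```text
t: 2.65
eef_pos: [0.445, 0.295, 0.3953]
ee_rot: [-0.383, 1.569, 0.756]
force: [0.6, 0.2, 0.5]
width: 0.0878
```

apply_moves([
  {"dx":0,"dy":59,"dz":-25,"spin":10.7,"hand":0},
  {"dx":0,"dy":0,"dz":-35,"spin":0,"hand":0},
  {"dx":0,"dy":0,"dz":-24,"spin":0,"hand":0},
  {"dx":0,"dy":0,"dz":0,"spin":0,"hand":0},
  {"dx":0,"dy":0,"dz":0,"spin":0,"hand":0},
])

```text
t: 3.28
eef_pos: [0.4456, 0.3511, 0.3123]
ee_rot: [-0.694, 1.57, 0.626]
force: [0.2, 0.0, 0.5]
width: 0.0879
```

```bash
python3 - <<'E'
from h import *
s=status.get_state(); print(s['q'].round(2),s['eef_pos'],s['t']);print(Ro.from_euler('xyz',s['ee_rot']).as_matrix().round(3))
C=cam('wrist')
im=viewer.grab_frame('wrist')[:,:,::-1].copy(); cv2.imwrite('pics/w2.png',im)
for P,r in [((.445,.3545,.1045),.012),((.445,.3545,.056),.018)]:
    q=np.array([proj(C,p,True) for p in circ(P,r)])
    cv2.polylines(im,[np.round(q).astype(int).reshape(-1,1,2)],True,(0,0,255),1)
cv2.imwrite('pics/w2b.png',im)
E
```

```text
[ 1.01  0.26 -0.35  0.   -0.95 -1.26] [0.44562695 0.35114467 0.31232872] 3.275
[[ 0.001 -0.969  0.248]
 [ 0.001  0.248  0.969]
 [-1.    -0.001  0.001]]
```

View pics/w2b.png

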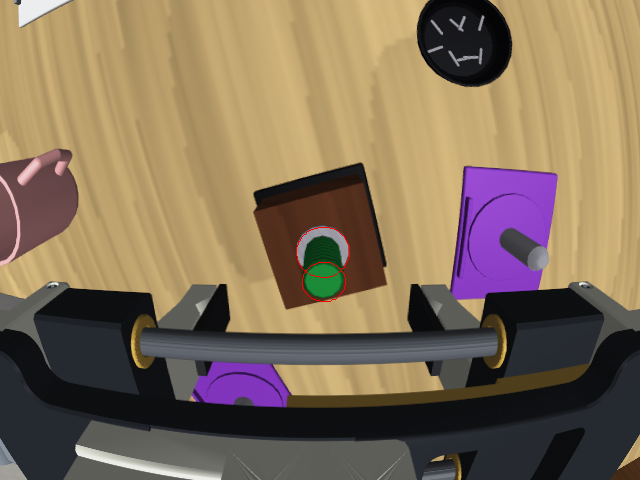

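```bash
python3 - <<'E'
from h import *
C=cam('wrist'); im=cv2.imread('pics/w2.png')
for P,r in []: pass
big=cv2.resize(im[215:315,270:380],None,fx=6,fy=6,interpolation=cv2.INTER_CUBIC)
for P,r in [((.445,.3545,.1045),.012),((.445,.3545,.056),.018)]:
    q=(np.array([proj(C,p,True) for p in circ(P,r)])-[270,215]+.5)*6-.5
    cv2.polylines(big,[np.round(q).astype(int).reshape(-1,1,2)],True,(0,0,255),1)
cv2.imwrite('pics/w2c.png',big)
print(proj(C,(.445,.3545,.1045),True),proj(C,(.446,.3545,.1045),True),proj(C,(.445,.3555,.1045),True))
E
```

```text
[323.59153244 281.17479477] [321.84266543 281.58422214] [324.03003969 282.76227975]
```

View pics/w2c.png

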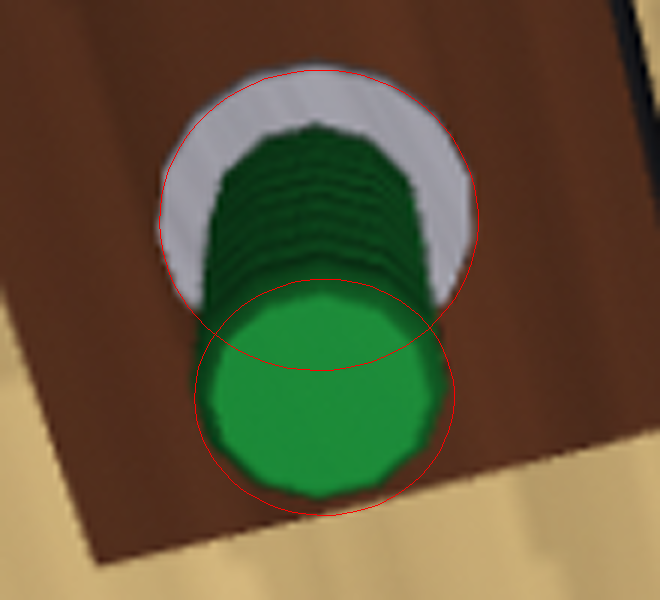

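apply_moves([
  {"dx":-0.3,"dy":3,"dz":-20,"spin":0,"hand":0},
  {"dx":0,"dy":0,"dz":-30,"spin":0,"hand":0},
  {"dx":0,"dy":0,"dz":-21,"spin":0,"hand":0},
  {"dx":0,"dy":0,"dz":0,"spin":0,"hand":1},
  {"dx":0,"dy":0,"dz":0,"spin":0,"hand":1},
], grip_force=40)

```text
t: 3.95
eef_pos: [0.4452, 0.3548, 0.2419]
ee_rot: [-0.448, 1.569, 0.873]
force: [0.2, 0.6, 0.7]
width: 0.0729
```

apply_moves([
  {"dx":0,"dy":0,"dz":0,"spin":0,"hand":1},
  {"dx":0,"dy":0,"dz":0,"spin":0,"hand":1},
  {"dx":0,"dy":0,"dz":0,"spin":0,"hand":1},
  {"dx":0,"dy":0,"dz":0,"spin":0,"hand":1},
  {"dx":0,"dy":0,"dz":0,"spin":0,"hand":1},
])

```text
t: 4.58
eef_pos: [0.4447, 0.3544, 0.2403]
ee_rot: [2.087, 1.571, -2.876]
force: [-0.8, 0.4, -0.5]
width: 0.0232
```

apply_moves([
  {"dx":0,"dy":0,"dz":15,"spin":0,"hand":1},
  {"dx":0,"dy":0,"dz":35,"spin":0,"hand":1},
  {"dx":0,"dy":0,"dz":40,"spin":0,"hand":1},
  {"dx":5,"dy":-30,"dz":25,"spin":0,"hand":1},
  {"dx":11,"dy":-58,"dz":0,"spin":0,"hand":1},
])

```text
t: 5.2
eef_pos: [0.4612, 0.2671, 0.3585]
ee_rot: [-0.57, 1.565, 0.753]
force: [0.1, -0.5, -2.3]
width: 0.0233
```

apply_moves([
  {"dx":11,"dy":-58,"dz":0,"spin":0,"hand":1},
  {"dx":11,"dy":-58,"dz":0,"spin":0,"hand":1},
  {"dx":11,"dy":-58,"dz":0,"spin":0,"hand":1},
  {"dx":7,"dy":-40,"dz":-20,"spin":0,"hand":1},
  {"dx":0,"dy":-14,"dz":-20,"spin":0,"hand":1},
])

```text
t: 5.82
eef_pos: [0.5007, 0.0362, 0.3159]
ee_rot: [-0.915, 1.569, 0.403]
force: [-0.8, -0.1, -2.2]
width: 0.0233
```

```bash
python3 - <<'E'
from h import *
s=status.get_state(); print(s['q'].round(2),s['eef_pos'],s['t'],s['force'],s['width'])
C=cam('wrist')
im=viewer.grab_frame('wrist')[:,:,::-1].copy(); cv2.imwrite('pics/w3.png',im)
t=viewer.grab_frame('scene')[:,:,::-1].copy(); cv2.imwrite('pics/s3.png',t)
E
```

```text
[ 0.46  0.15 -0.49  0.   -0.93 -0.72] [0.50074608 0.03618722 0.31592133] 5.825 [-0.80633999 -0.06340037 -2.20512273] 0.02333722942266254
```

View pics/w3.png

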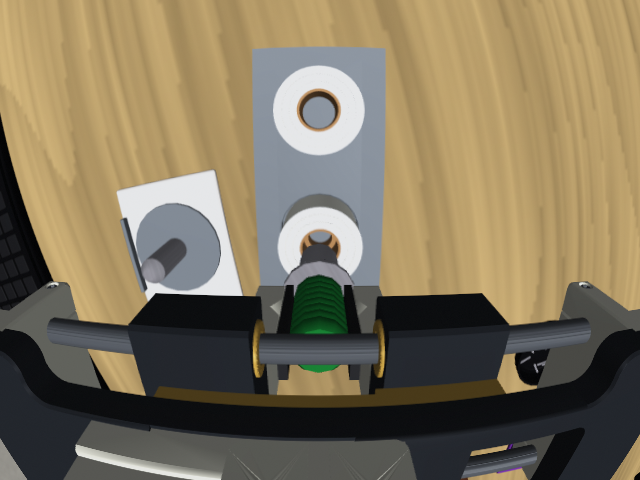

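```bash
cat >> h.py <<'E'
def overlay(src,dst,C,items,box,k,fish=True):
    im=cv2.imread(src); x0,y0,x1,y1=box
    big=cv2.resize(im[y0:y1,x0:x1],None,fx=k,fy=k,interpolation=cv2.INTER_CUBIC)
    for P,r,col in items:
        q=(np.array([proj(C,p,fish) for p in circ(P,r)])-[x0,y0]+.5)*k-.5
        cv2.polylines(big,[np.round(q).astype(int).reshape(-1,1,2)],True,col,1)
    cv2.imwrite(dst,big)
E
python3 - <<'E'
from h import *
C=cam('wrist'); s=status.get_state(); e=s['eef_pos']; g=e+[.0004,-.0003,0]
zt=e[2]-.2343; r=(0,0,255);b=(255,0,0);gr=(0,255,0)
overlay('pics/w3.png','pics/w3b.png',C,[((.5014,.0382,.054),.029,r),((.5014,.0382,.054),.0125,r),((.4787,-.0530,.054),.029,r),((.4787,-.0530,.054),.0125,r),
 ((g[0],g[1],zt),.0095,gr),((g[0],g[1],zt+.003),.0115,gr),((g[0],g[1],zt+.046),.018,b)],(240,60,400,300),5 if 0 else 4)
E
```

```text
(no output)
```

View pics/w3b.png

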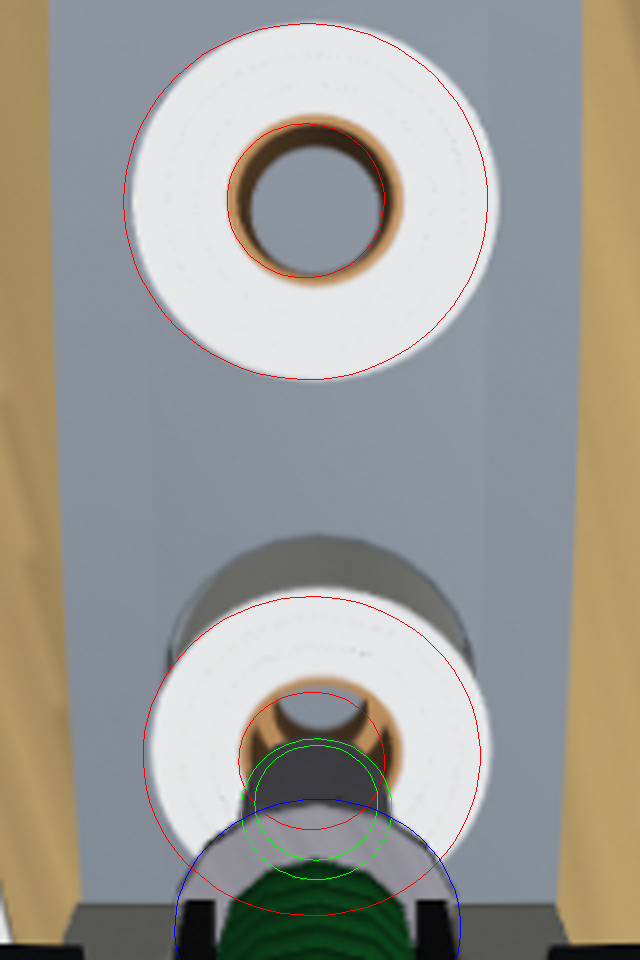

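View pics/s3.png

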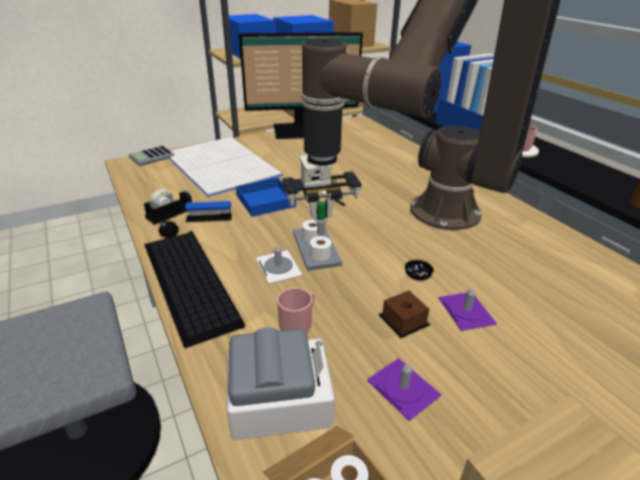

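```bash
cat >> h.py <<'E'
from scipy.optimize import least_squares
def fitcirc(C,pts,z,r,p0,fish=True):
    W=np.array([at_z(C,p,z,fish) for p in pts])[:,:2]
    f=lambda c:np.hypot(*(W-c[:2]).T)-r
    s=least_squares(f,p0[:2],loss='soft_l1',f_scale=.0005); return s.x, np.abs(s.fun).mean()
E
python3 - <<'E'
from h import *
C=cam('wrist')
k=lambda L:[((x+.5)/4-.5+240,(y+.5)/4-.5+60) for x,y in L]
# outer edge points in w3b
L=k([(151,750),(491,748),(320,586),(200,640),(440,640),(178,838),(465,835)])
R=k([(133,200),(499,203),(316,21),(316,382)])
print('L',fitcirc(C,L,.054,.029,(.5014,.0382)));print('R',fitcirc(C,R,.054,.029,(.4787,-.053)))
s=status.get_state();e=s['eef_pos'];z=e[2]-.2343
# pin sides / collar edges
Co=k([(178,925),(458,925),(318,800),(230,830),(405,830)])
print('collar',fitcirc(C,Co,z+.046,.018,e), e)
Ti=k([(317,740),(265,757),(370,757)])
print('tip',fitcirc(C,Ti,z+.003,.0115,e))
E
```

```text
L (array([0.4995859 , 0.03772856]), np.float64(0.0002827786920669151))
R (array([ 0.4770347 , -0.05251425]), np.float64(0.00030083335059831896))
collar (array([0.50023469, 0.0367129 ]), np.float64(0.00023759500447285558)) [0.49976364 0.03657375 0.31409777]
tip (array([0.49996524, 0.03633871]), np.float64(0.00018354925633681796))
```

```bash
python3 - <<'E'
from h import *
s=status.get_state(); e=s['eef_pos'];C=cam('wrist')
im=viewer.grab_frame('wrist')[:,:,::-1].copy(); cv2.imwrite('pics/w4.png',im)
print(e,status.get_state()['eef_pos'],s['force'])
np.savez('w4.npz',R=C[0],e=C[1],tcp=e)
z=e[2]-.2343;r=(0,0,255);b=(255,0,0);gr=(0,255,0);g=e
overlay('pics/w4.png','pics/w4b.png',C,[((.5005,.0375,.054),.029,r),((.5005,.0375,.054),.0125,r),((.478,-.0527,.054),.029,r),
 ((g[0],g[1],z+.003),.0115,gr),((g[0],g[1],z+.046),.018,b)],(260,190,380,330),6 if 0 else 4)
E
```

```text
[0.49976364 0.03657375 0.31409777] [0.50040837 0.0375602  0.31527411] [-0.51650755  0.82513488 -2.02930492]
```

View pics/w4b.png

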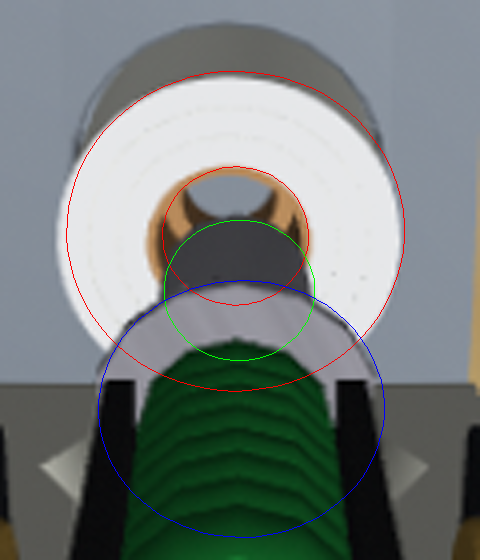

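```bash
cat >> h.py <<'E'
def wcam(e,yaw):  # ideal tool-down; yaw = azimuth of tool z (deg)
    a=np.radians(yaw); tz=np.array([np.cos(a),np.sin(a),0]); tx=np.array([0,0,-1.]); ty=np.cross(tz,tx)
    R=np.c_[tx,ty,tz]; c=viewer.camera_info('wrist'); T=c['T_tool_cam']
    return R@T[:3,:3], np.array(e)+R@T[:3,3], c
def yawnow():
    R=Ro.from_euler('xyz',status.get_state()['ee_rot']).as_matrix(); return np.degrees(np.arctan2(R[1,2],R[0,2]))
E
python3 - <<'E'
from h import *
print(yawnow())
e=np.array([.5005,.0369,.3148]); C=wcam(e,75.7)
k=lambda L:[((x+.5)/4-.5+260,(y+.5)/4-.5+190) for x,y in L]
L=k([(57,230),(402,230),(230,74),(100,130),(360,130),(75,310),(390,300)])
H=k([(148,240),(310,240),(229,165),(170,190),(285,190)])
print('L',fitcirc(C,L,.054,.029,e),'core',fitcirc(C,H,.054,.0125,e))
Co=k([(97,380),(385,380),(241,283),(150,315),(335,315)])
z=e[2]-.2343
print('collar',fitcirc(C,Co,z+.046,.018,e))
Ti=k([(235,217),(185,233),(285,233)])
print('tip',fitcirc(C,Ti,z+.003,.0115,e))
r=(0,0,255);b=(255,0,0);gr=(0,255,0)
t=(*fitcirc(C,L,.054,.029,e)[0],.054);g=fitcirc(C,Co,z+.046,.018,e)[0]
overlay('pics/w4.png','pics/w4c.png',C,[(t,.029,r),(t,.0125,r),
 ((g[0],g[1],z+.003),.0115,gr),((g[0],g[1],z+.05),.018,b),((g[0],g[1],z+.046),.018,b)],(260,190,380,330),4)
E
```

```text
75.54807827062629
L (array([0.50314348, 0.03856928]), np.float64(0.000625348059119693)) core (array([0.50331138, 0.03764278]), np.float64(0.0006499693008142574))
collar (array([0.50112165, 0.03747791]), np.float64(0.0003243866957269727))
tip (array([0.50171585, 0.03643643]), np.float64(0.00011006368428892234))
```

View pics/w4c.png

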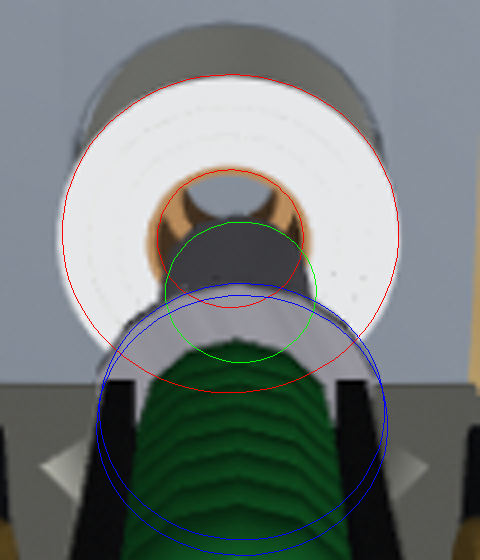

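apply_moves([
  {"dx":1.6,"dy":1.2,"dz":0,"spin":0,"hand":1},
  {"dx":0,"dy":0,"dz":-10,"spin":0,"hand":1},
  {"dx":0,"dy":0,"dz":-10,"spin":0,"hand":1},
  {"dx":0,"dy":0,"dz":0,"spin":0,"hand":1},
  {"dx":0,"dy":0,"dz":0,"spin":0,"hand":1},
])

```text
t: 6.6
eef_pos: [0.5024, 0.0398, 0.2952]
ee_rot: [2.66, 1.57, -2.302]
force: [-0.2, 0.1, -1.0]
width: 0.0231
```

```bash
python3 - <<'E'
from h import *
L=[]
for i in range(4):
    L.append(status.get_state()['eef_pos']); 
    im=viewer.grab_frame('wrist' if i<1 else 'scene')
    cv2.imwrite(f'pics/w5_{i}.png',im[:,:,::-1])
print(np.mean(L,0),np.std(L,0),status.get_state()['force'])
im=cv2.imread('pics/w5_0.png'); cv2.imwrite('pics/w5b.png',cv2.resize(im[190:330,260:380],None,fx=4,fy=4,interpolation=cv2.INTER_CUBIC))
im=cv2.imread('pics/w5_1.png'); cv2.imwrite('pics/s5b.png',cv2.resize(im[180:280,260:360],None,fx=5,fy=5,interpolation=cv2.INTER_CUBIC))
E
```

```text
[0.5024397  0.0396912  0.29540335] [2.34551557e-05 4.57778628e-05 1.16197206e-04] [-0.53970726 -0.42213242 -1.36540916]
```

View pics/w5b.png

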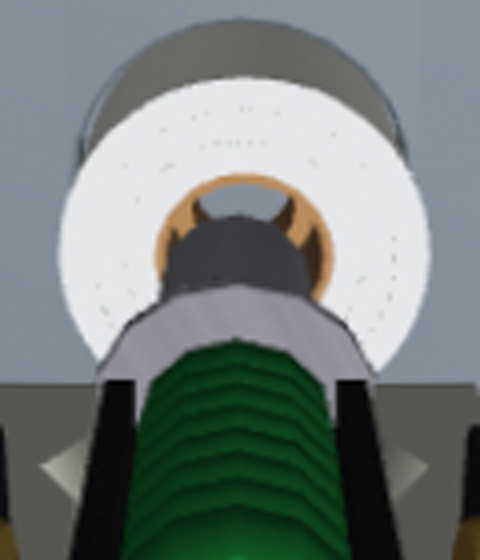

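View pics/s5b.png

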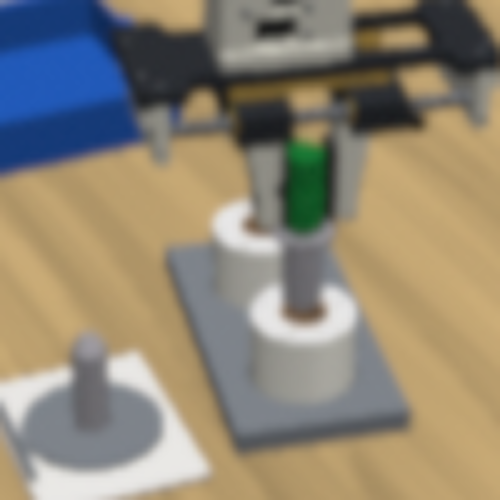

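```bash
python3 - <<'E'
from h import *
e=np.array([.5024,.0397,.2954]); C=wcam(e,75.6)
k=lambda L:[((x+.5)/4-.5+260,(y+.5)/4-.5+190) for x,y in L]
L=k([(60,250),(430,250),(245,77),(110,130),(377,130),(75,330),(415,328)])
print('L',fitcirc(C,L,.054,.029,e),fitcirc(C,L,.054,.0295,e))
t=(*fitcirc(C,L,.054,.0295,e)[0],.054)
z=e[2]-.2343
r=(0,0,255);b=(255,0,0);gr=(0,255,0)
overlay('pics/w5_0.png','pics/w5c.png',C,[(t,.0295,r),(t,.0125,r),
 ((e[0],e[1],z),.0095,gr),((e[0],e[1],z+.003),.0115,gr),((e[0],e[1],z+.05),.018,b),((e[0],e[1],z+.046),.018,b)],(260,190,380,330),4)
E
```

```text
L (array([0.50180613, 0.03817093]), np.float64(0.0005830573653739032)) (array([0.50189958, 0.03872465]), np.float64(0.0002480721037759417))
```

View pics/w5c.png

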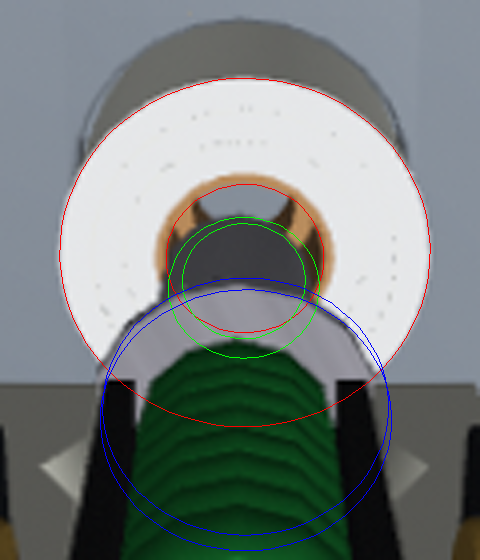

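apply_moves([
  {"dx":-1.2,"dy":-1.3,"dz":0,"spin":0,"hand":1},
  {"dx":0,"dy":0,"dz":-3,"spin":0,"hand":1},
  {"dx":0,"dy":0,"dz":-3,"spin":0,"hand":1},
  {"dx":0,"dy":0,"dz":-2,"spin":0,"hand":1},
  {"dx":0,"dy":0,"dz":-2,"spin":0,"hand":1},
])

```text
t: 7.42
eef_pos: [0.5011, 0.0383, 0.2851]
ee_rot: [2.418, 1.571, -2.545]
force: [-0.6, 0.0, -0.9]
width: 0.0238
```

apply_moves([
  {"dx":0,"dy":0,"dz":-2,"spin":0,"hand":1},
  {"dx":0,"dy":0,"dz":-2,"spin":0,"hand":1},
  {"dx":0,"dy":0,"dz":-2,"spin":0,"hand":1},
  {"dx":0,"dy":0,"dz":-1,"spin":0,"hand":1},
  {"dx":0,"dy":0,"dz":0,"spin":0,"hand":1},
])

```text
t: 8.05
eef_pos: [0.5011, 0.0383, 0.2782]
ee_rot: [2.091, 1.571, -2.872]
force: [0.2, 0.8, -1.5]
width: 0.0231
```

```bash
python3 - <<'E'
from h import *
im=viewer.grab_frame('wrist')[:,:,::-1]
cv2.imwrite('pics/w6b.png',cv2.resize(im[190:330,260:380],None,fx=4,fy=4,interpolation=cv2.INTER_CUBIC))
print(status.get_state()['force'],status.get_state()['eef_pos'])
E
```

```text
[-0.65110397  0.32444225 -2.09690741] [0.50111695 0.03828367 0.27822766]
```

View pics/w6b.png

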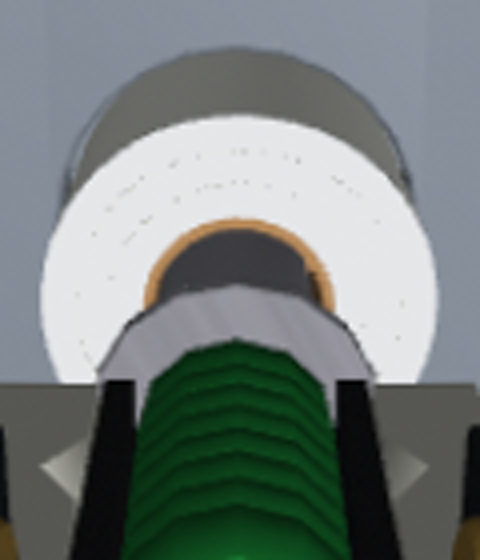

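apply_moves([
  {"dx":0,"dy":0,"dz":0,"spin":0,"hand":1},
  {"dx":0,"dy":0,"dz":-1,"spin":0,"hand":1},
  {"dx":0,"dy":0,"dz":-1,"spin":0,"hand":1},
  {"dx":0,"dy":0,"dz":-1,"spin":0,"hand":1},
  {"dx":0,"dy":0,"dz":0,"spin":0,"hand":1},
], grip_force=12)

```text
t: 8.72
eef_pos: [0.5011, 0.0383, 0.2752]
ee_rot: [2.237, 1.571, -2.726]
force: [-0.1, 0.3, -1.5]
width: 0.0237
```

apply_moves([
  {"dx":0,"dy":0,"dz":-1,"spin":0,"hand":1},
  {"dx":0,"dy":0,"dz":-1,"spin":0,"hand":1},
  {"dx":0,"dy":0,"dz":-1,"spin":0,"hand":1},
  {"dx":0,"dy":0,"dz":-1,"spin":0,"hand":1},
  {"dx":0,"dy":0,"dz":0,"spin":0,"hand":1},
])

```text
t: 9.35
eef_pos: [0.5011, 0.0383, 0.2712]
ee_rot: [2.03, 1.571, -2.933]
force: [0.3, 0.1, -2.1]
width: 0.0242
```

apply_moves([
  {"dx":0,"dy":0,"dz":-1,"spin":0,"hand":1},
  {"dx":0,"dy":0,"dz":-1,"spin":0,"hand":1},
  {"dx":0,"dy":0,"dz":-1,"spin":0,"hand":1},
  {"dx":0,"dy":0,"dz":-1,"spin":0,"hand":1},
  {"dx":0,"dy":0,"dz":0,"spin":0,"hand":1},
])

```text
t: 9.98
eef_pos: [0.5011, 0.0383, 0.2672]
ee_rot: [2.248, 1.571, -2.715]
force: [0.5, 0.7, -1.4]
width: 0.0235
```

```bash
python3 - <<'E'
from h import *
s=status.get_state();print(s['force'],s['eef_pos'])
E
```

```text
[ 0.51606879  0.68110261 -1.37139273] [0.50111587 0.03828249 0.26716311]
```

apply_moves([
  {"dx":0,"dy":0,"dz":-1,"spin":0,"hand":1},
  {"dx":0,"dy":0,"dz":-1,"spin":0,"hand":1},
  {"dx":0,"dy":0,"dz":-1,"spin":0,"hand":1},
  {"dx":0,"dy":0,"dz":-1,"spin":0,"hand":1},
  {"dx":0,"dy":0,"dz":0,"spin":0,"hand":1},
])

```text
t: 10.6
eef_pos: [0.5011, 0.0383, 0.2631]
ee_rot: [2.224, 1.571, -2.739]
force: [-0.5, -0.0, -2.0]
width: 0.0239
```

apply_moves([
  {"dx":0,"dy":0,"dz":-1,"spin":0,"hand":1},
  {"dx":0,"dy":0,"dz":-1,"spin":0,"hand":1},
  {"dx":0,"dy":0,"dz":-1,"spin":0,"hand":1},
  {"dx":0,"dy":0,"dz":-1,"spin":0,"hand":1},
  {"dx":0,"dy":0,"dz":0,"spin":0,"hand":1},
])

```text
t: 11.22
eef_pos: [0.5016, 0.0386, 0.2609]
ee_rot: [-1.137, 1.569, 0.184]
force: [-4.2, 1.7, 14.2]
width: 0.0239
```

apply_moves([
  {"dx":0,"dy":0,"dz":3,"spin":0,"hand":1},
  {"dx":0,"dy":0,"dz":5,"spin":0,"hand":1},
  {"dx":0,"dy":0,"dz":10,"spin":0,"hand":1},
  {"dx":0,"dy":0,"dz":15,"spin":0,"hand":1},
  {"dx":0,"dy":0,"dz":15,"spin":0,"hand":1},
])

```text
t: 11.85
eef_pos: [0.5012, 0.0383, 0.3086]
ee_rot: [-1.194, 1.57, 0.126]
force: [-0.0, -0.3, -1.5]
width: 0.0239
```

apply_moves([
  {"dx":-6,"dy":-22,"dz":4,"spin":0,"hand":1},
  {"dx":-6,"dy":-24,"dz":0,"spin":0,"hand":1},
  {"dx":-6,"dy":-24,"dz":0,"spin":0,"hand":1},
  {"dx":-5,"dy":-21,"dz":0,"spin":0,"hand":1},
  {"dx":0,"dy":0,"dz":0,"spin":0,"hand":1},
], grip_force=30)

```text
t: 12.48
eef_pos: [0.4772, -0.0544, 0.3115]
ee_rot: [1.628, 1.57, 2.946]
force: [-0.5, 0.4, -1.5]
width: 0.0235
```

apply_moves([
  {"dx":0,"dy":0,"dz":0,"spin":0,"hand":1},
  {"dx":0,"dy":0,"dz":0,"spin":0,"hand":1},
  {"dx":0,"dy":0,"dz":0,"spin":0,"hand":1},
  {"dx":0,"dy":0,"dz":0,"spin":0,"hand":1},
  {"dx":0,"dy":0,"dz":0,"spin":0,"hand":1},
])

```text
t: 13.1
eef_pos: [0.4782, -0.0525, 0.3112]
ee_rot: [2.035, 1.571, -2.928]
force: [0.3, -0.9, -1.2]
width: 0.0236
```

```bash
python3 - <<'E'
from h import *
s=status.get_state();e=s['eef_pos'];print(s['force'],e,s['q'].round(2))
C=wcam(e,75.6)
im=viewer.grab_frame('wrist')[:,:,::-1];cv2.imwrite('pics/w7.png',im)
im2=viewer.grab_frame('scene')[:,:,::-1];cv2.imwrite('pics/s7b.png',cv2.resize(im2[160:280,240:360],None,fx=5,fy=5,interpolation=cv2.INTER_CUBIC))
z=e[2]-.2343
r=(0,0,255);b=(255,0,0);gr=(0,255,0);g=e+[.0007,.0002,0]
t=(.4787,-.0528,.054)
overlay('pics/w7.png','pics/w7c.png',C,[(t,.0295,r),(t,.0125,r),
 ((g[0],g[1],z),.0095,gr),((g[0],g[1],z+.003),.0115,gr),((g[0],g[1],z+.05),.018,b),((g[0],g[1],z+.046),.018,b)],(260,190,380,330),4)
E
```

```text
[ 0.25522287 -0.86793441 -1.22705051] [ 0.47817129 -0.05252326  0.31124424] [ 0.3   0.13 -0.54 -0.   -0.91 -0.55]
```

View pics/w7c.png

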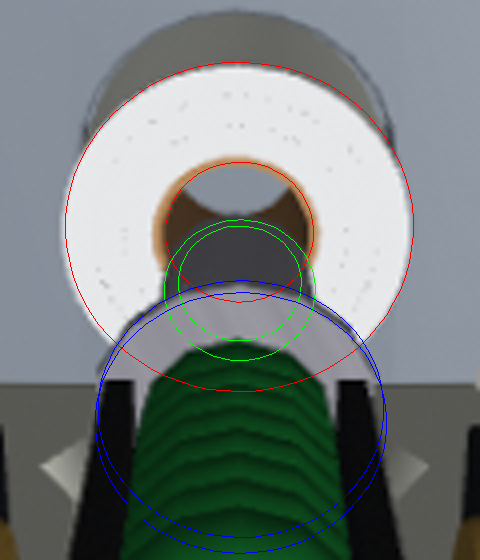

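View pics/s7b.png

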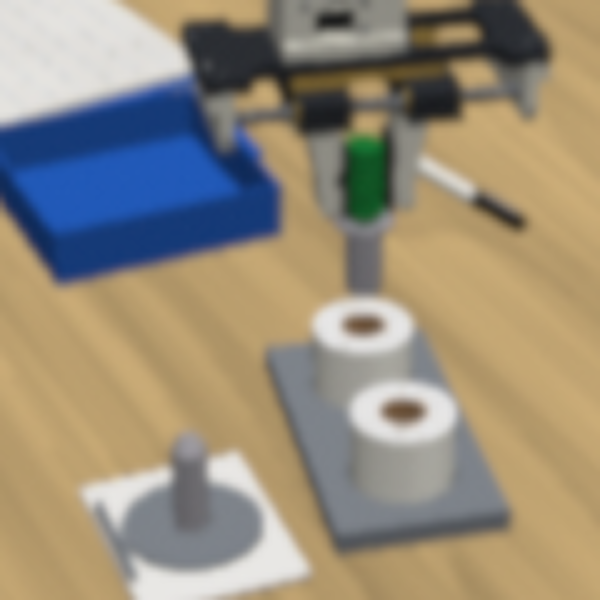

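apply_moves([
  {"dx":-0.3,"dy":0,"dz":-5,"spin":0,"hand":1},
  {"dx":0,"dy":0,"dz":-6,"spin":0,"hand":1},
  {"dx":0,"dy":0,"dz":-6,"spin":0,"hand":1},
  {"dx":0,"dy":0,"dz":-4,"spin":0,"hand":1},
  {"dx":0,"dy":0,"dz":0,"spin":0,"hand":1},
], grip_force=12)

```text
t: 13.82
eef_pos: [0.4777, -0.0528, 0.2898]
ee_rot: [2.119, 1.57, -2.844]
force: [-0.0, -0.8, -1.4]
width: 0.0236
```

apply_moves([
  {"dx":0,"dy":0,"dz":-2,"spin":0,"hand":1},
  {"dx":0,"dy":0,"dz":-2,"spin":0,"hand":1},
  {"dx":0,"dy":0,"dz":-2,"spin":0,"hand":1},
  {"dx":0,"dy":0,"dz":-2,"spin":0,"hand":1},
  {"dx":0,"dy":0,"dz":-2,"spin":0,"hand":1},
])

```text
t: 14.45
eef_pos: [0.4779, -0.0526, 0.2802]
ee_rot: [-0.977, 1.57, 0.343]
force: [-0.1, 0.6, -0.5]
width: 0.0241
```

apply_moves([
  {"dx":0,"dy":0,"dz":-2,"spin":0,"hand":1},
  {"dx":0,"dy":0,"dz":-2,"spin":0,"hand":1},
  {"dx":0,"dy":0,"dz":-2,"spin":0,"hand":1},
  {"dx":0,"dy":0,"dz":-2,"spin":0,"hand":1},
  {"dx":0,"dy":0,"dz":-2,"spin":0,"hand":1},
])

```text
t: 15.08
eef_pos: [0.4779, -0.0527, 0.2702]
ee_rot: [-1.33, 1.571, -0.01]
force: [0.6, 0.8, -0.3]
width: 0.0237
```

apply_moves([
  {"dx":0,"dy":0,"dz":-2,"spin":0,"hand":1},
  {"dx":0,"dy":0,"dz":-2,"spin":0,"hand":1},
  {"dx":0,"dy":0,"dz":-2,"spin":0,"hand":1},
  {"dx":0,"dy":0,"dz":-2,"spin":0,"hand":1},
  {"dx":0,"dy":0,"dz":-2,"spin":0,"hand":1},
])

```text
t: 15.7
eef_pos: [0.4779, -0.0527, 0.2602]
ee_rot: [-1.096, 1.571, 0.224]
force: [-0.2, 0.9, -0.7]
width: 0.0237
```

apply_moves([
  {"dx":0,"dy":0,"dz":-2,"spin":0,"hand":1},
  {"dx":0,"dy":0,"dz":-2,"spin":0,"hand":1},
  {"dx":0,"dy":0,"dz":-2,"spin":0,"hand":1},
  {"dx":0,"dy":0,"dz":-2,"spin":0,"hand":1},
  {"dx":0,"dy":0,"dz":-2,"spin":0,"hand":1},
])

```text
t: 16.32
eef_pos: [0.4778, -0.0527, 0.2502]
ee_rot: [-1.301, 1.571, 0.019]
force: [1.1, 1.6, -0.2]
width: 0.0237
```

apply_moves([
  {"dx":0,"dy":0,"dz":-2,"spin":0,"hand":1},
  {"dx":0,"dy":0,"dz":-2,"spin":0,"hand":1},
  {"dx":0,"dy":0,"dz":-1,"spin":0,"hand":1},
  {"dx":0,"dy":0,"dz":-1,"spin":0,"hand":1},
  {"dx":0,"dy":0,"dz":0,"spin":0,"hand":1},
])

```text
t: 16.95
eef_pos: [0.4777, -0.0528, 0.2441]
ee_rot: [2.175, 1.57, -2.788]
force: [0.3, 1.0, -1.2]
width: 0.0236
```

apply_moves([
  {"dx":0,"dy":0,"dz":-1,"spin":0,"hand":1},
  {"dx":0,"dy":0,"dz":-0.5,"spin":0,"hand":1},
  {"dx":0,"dy":0,"dz":-0.5,"spin":0,"hand":1},
  {"dx":0,"dy":0,"dz":0,"spin":0,"hand":1},
  {"dx":0,"dy":0,"dz":0,"spin":0,"hand":1},
])

```text
t: 17.58
eef_pos: [0.4777, -0.0528, 0.2422]
ee_rot: [2.056, 1.57, -2.907]
force: [-0.2, -0.6, -1.2]
width: 0.0238
```

```bash
python3 - <<'E'
from h import *
s=status.get_state();print(s['force'],s['eef_pos'])
im2=viewer.grab_frame('scene')[:,:,::-1];cv2.imwrite('pics/s8b.png',cv2.resize(im2[160:280,240:360],None,fx=5,fy=5,interpolation=cv2.INTER_CUBIC))
E
```

```text
[-0.21609171 -0.5733544  -1.17730894] [ 0.47770321 -0.05276887  0.24218086]
```

View pics/s8b.png

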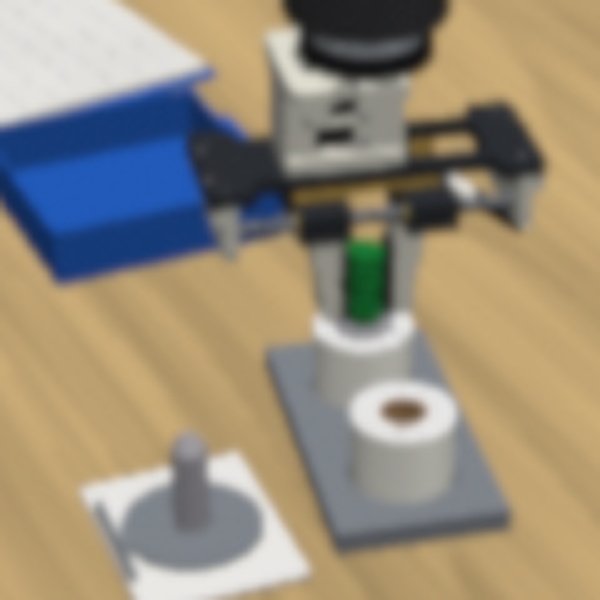

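apply_moves([
  {"dx":0,"dy":0,"dz":-0.5,"spin":0,"hand":1},
  {"dx":0,"dy":0,"dz":-0.5,"spin":0,"hand":1},
  {"dx":0,"dy":0,"dz":-0.5,"spin":0,"hand":1},
  {"dx":0,"dy":0,"dz":0,"spin":0,"hand":1},
  {"dx":0,"dy":0,"dz":0,"spin":0,"hand":1},
])

```text
t: 18.25
eef_pos: [0.4777, -0.0528, 0.2419]
ee_rot: [-2.091, 1.57, -0.77]
force: [-5.4, 1.4, 14.7]
width: 0.024
```

apply_moves([
  {"dx":0,"dy":0,"dz":4,"spin":0,"hand":1},
  {"dx":0,"dy":0,"dz":10,"spin":0,"hand":1},
  {"dx":0,"dy":0,"dz":20,"spin":0,"hand":1},
  {"dx":0,"dy":0,"dz":25,"spin":0,"hand":1},
  {"dx":0,"dy":0,"dz":25,"spin":0,"hand":1},
], grip_force=20)

```text
t: 18.88
eef_pos: [0.4777, -0.0528, 0.3259]
ee_rot: [2.386, 1.571, -2.577]
force: [0.7, -0.9, -2.5]
width: 0.0237
```

```bash
python3 - <<'E'
from h import *
s=status.get_state();print(s['force'],s['eef_pos'])
im2=viewer.grab_frame('scene')[:,:,::-1];cv2.imwrite('pics/s9b.png',cv2.resize(im2[160:280,240:360],None,fx=4,fy=4,interpolation=cv2.INTER_CUBIC))
E
```

```text
[ 0.73741769 -0.89059937 -2.5074876 ] [ 0.47774458 -0.05275285  0.32590192]
```

View pics/s9b.png

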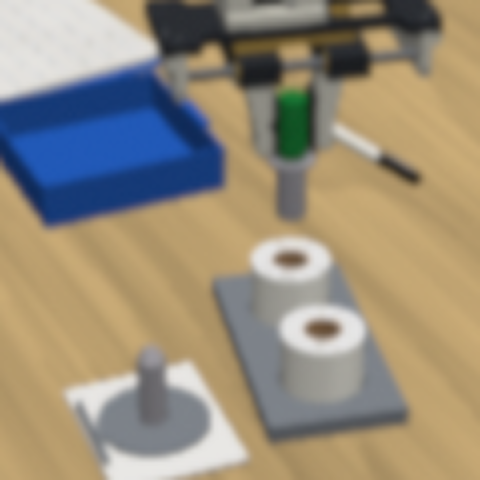

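apply_moves([
  {"dx":-4,"dy":45,"dz":5,"spin":0,"hand":1},
  {"dx":-5,"dy":58,"dz":0,"spin":0,"hand":1},
  {"dx":-5,"dy":58,"dz":0,"spin":0,"hand":1},
  {"dx":-5,"dy":58,"dz":0,"spin":0,"hand":1},
  {"dx":-5,"dy":58,"dz":0,"spin":0,"hand":1},
])

```text
t: 19.55
eef_pos: [0.4533, 0.2261, 0.3303]
ee_rot: [-0.6, 1.57, 0.721]
force: [1.8, -0.4, -1.9]
width: 0.0235
```

apply_moves([
  {"dx":-4,"dy":58,"dz":0,"spin":0,"hand":1},
  {"dx":-4,"dy":50,"dz":0,"spin":0,"hand":1},
  {"dx":-1,"dy":22,"dz":-5,"spin":0,"hand":1},
  {"dx":0,"dy":0,"dz":-5,"spin":0,"hand":1},
  {"dx":0,"dy":0,"dz":0,"spin":0,"hand":1},
])

```text
t: 20.18
eef_pos: [0.4447, 0.3532, 0.319]
ee_rot: [2.72, 1.569, -2.244]
force: [-1.1, -0.2, -1.8]
width: 0.0238
```

apply_moves([
  {"dx":0,"dy":0,"dz":0,"spin":0,"hand":1},
  {"dx":0,"dy":0,"dz":0,"spin":0,"hand":1},
  {"dx":0,"dy":0,"dz":0,"spin":0,"hand":1},
  {"dx":0,"dy":0,"dz":0,"spin":0,"hand":1},
  {"dx":0,"dy":0,"dz":0,"spin":0,"hand":1},
])

```text
t: 20.8
eef_pos: [0.4448, 0.3543, 0.3199]
ee_rot: [-0.277, 1.571, 1.044]
force: [-0.2, -1.3, -0.9]
width: 0.0237
```

```bash
python3 - <<'E'
from h import *
s=status.get_state();e=s['eef_pos'];print(s['force'],e,yawnow())
C=wcam(e,yawnow())
im=viewer.grab_frame('wrist')[:,:,::-1];cv2.imwrite('pics/w10.png',im)
z=e[2]-.2343
r=(0,0,255);b=(255,0,0);gr=(0,255,0);g=e+[.0007,.0001,0]
t=(.4453,.3543,.052)
overlay('pics/w10.png','pics/w10c.png',C,[(t,.013,r),
 ((g[0],g[1],z),.0095,gr),((g[0],g[1],z+.003),.0115,gr),((g[0],g[1],z+.05),.018,b),((g[0],g[1],z+.046),.018,b)],(250,150,390,330),4)
E
```

```text
[-0.16734704 -1.32467861 -0.91449283] [0.4448224  0.35427347 0.31985668] 75.64381127925986
```

View pics/w10c.png

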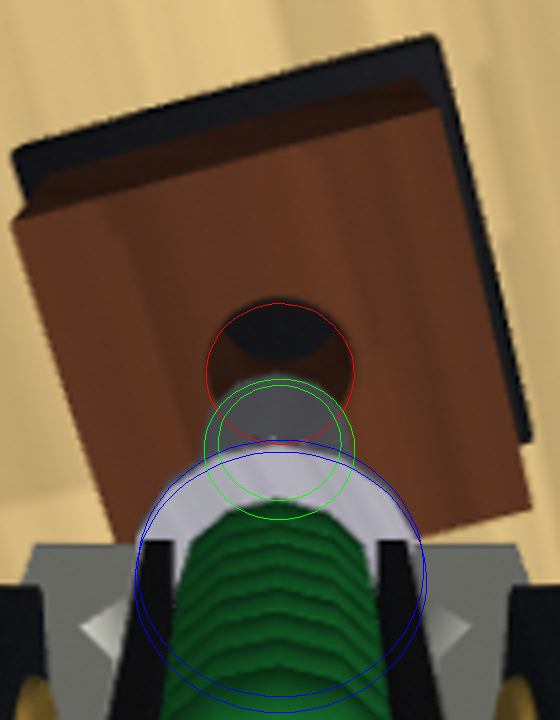

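apply_moves([
  {"dx":0,"dy":-0.3,"dz":-14,"spin":0,"hand":1},
  {"dx":0,"dy":0,"dz":-14,"spin":0,"hand":1},
  {"dx":0,"dy":0,"dz":-4,"spin":0,"hand":1},
  {"dx":0,"dy":0,"dz":-4,"spin":0,"hand":1},
  {"dx":0,"dy":0,"dz":-4,"spin":0,"hand":1},
], grip_force=12)

```text
t: 21.48
eef_pos: [0.4449, 0.3541, 0.2797]
ee_rot: [-0.628, 1.57, 0.692]
force: [-0.5, 0.2, -2.4]
width: 0.0238
```

apply_moves([
  {"dx":0,"dy":0,"dz":-5,"spin":0,"hand":1},
  {"dx":0,"dy":0,"dz":-5,"spin":0,"hand":1},
  {"dx":0,"dy":0,"dz":-5,"spin":0,"hand":1},
  {"dx":0,"dy":0,"dz":-5,"spin":0,"hand":1},
  {"dx":0,"dy":0,"dz":-5,"spin":0,"hand":1},
])

```text
t: 22.1
eef_pos: [0.4448, 0.354, 0.2544]
ee_rot: [0.432, 1.571, 1.752]
force: [-0.1, -0.1, -1.2]
width: 0.0237
```

apply_moves([
  {"dx":0,"dy":0,"dz":-5,"spin":0,"hand":1},
  {"dx":0,"dy":0,"dz":-4,"spin":0,"hand":1},
  {"dx":0,"dy":0,"dz":-3,"spin":0,"hand":1},
  {"dx":0,"dy":0,"dz":-1,"spin":0,"hand":1},
  {"dx":0,"dy":0,"dz":0,"spin":0,"hand":1},
])

```text
t: 22.72
eef_pos: [0.4448, 0.354, 0.2418]
ee_rot: [-0.633, 1.571, 0.688]
force: [0.6, -0.4, -0.5]
width: 0.024
```

apply_moves([
  {"dx":0,"dy":0,"dz":-0.7,"spin":0,"hand":1},
  {"dx":0,"dy":0,"dz":-0.7,"spin":0,"hand":1},
  {"dx":0,"dy":0,"dz":-0.7,"spin":0,"hand":1},
  {"dx":0,"dy":0,"dz":0,"spin":0,"hand":1},
  {"dx":0,"dy":0,"dz":0,"spin":0,"hand":1},
])

```text
t: 23.35
eef_pos: [0.4448, 0.354, 0.24]
ee_rot: [-0.63, 1.571, 0.69]
force: [-2.7, -2.0, 4.0]
width: 0.0238
```

apply_moves([
  {"dx":0,"dy":0,"dz":0,"spin":0,"hand":0},
  {"dx":0,"dy":0,"dz":0,"spin":0,"hand":0},
  {"dx":0,"dy":0,"dz":0,"spin":0,"hand":0},
  {"dx":0,"dy":0,"dz":20,"spin":0,"hand":0},
  {"dx":0,"dy":0,"dz":40,"spin":0,"hand":0},
])

```text
t: 23.98
eef_pos: [0.4445, 0.3536, 0.2987]
ee_rot: [2.76, 1.567, -2.204]
force: [1.3, 1.3, 1.1]
width: 0.068
```

```bash
python3 - <<'E'
from h import *
s=status.get_state();e=s['eef_pos'];print(s['force'],e,s['width'])
C=wcam(e,yawnow())
im=viewer.grab_frame('wrist')[:,:,::-1];cv2.imwrite('pics/w11.png',im)
overlay('pics/w11.png','pics/w11c.png',C,[((.4453,.3541,.056),.018,(0,0,255)),((.4453,.3541,.1045),.012,(0,0,255))],(200,140,440,340),3)
E
```

```text
[1.32084567 1.34731415 1.13555465] [0.44448954 0.35355312 0.2986639 ] 0.06804693331832833
```

View pics/w11c.png

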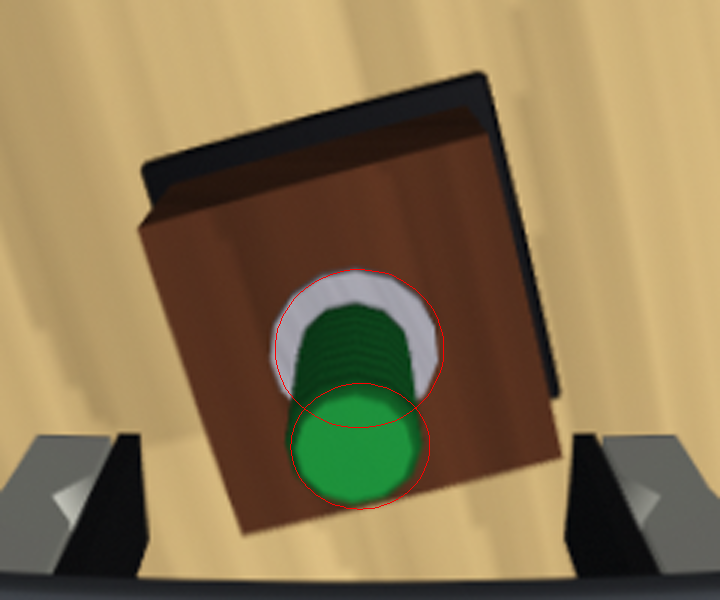

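apply_moves([
  {"dx":3,"dy":-30,"dz":15,"spin":0,"hand":0},
  {"dx":5,"dy":-58,"dz":0,"spin":0,"hand":0},
  {"dx":5,"dy":-58,"dz":0,"spin":0,"hand":0},
  {"dx":5,"dy":-58,"dz":0,"spin":0,"hand":0},
  {"dx":5,"dy":-58,"dz":0,"spin":0,"hand":0},
])

```text
t: 24.65
eef_pos: [0.4677, 0.0903, 0.3149]
ee_rot: [-0.838, 1.57, 0.483]
force: [1.3, -0.6, 0.2]
width: 0.0876
```

apply_moves([
  {"dx":5,"dy":-58,"dz":0,"spin":0,"hand":0},
  {"dx":5,"dy":-58,"dz":0,"spin":0,"hand":0},
  {"dx":0,"dy":-29,"dz":-20,"spin":0,"hand":0},
  {"dx":0,"dy":0,"dz":-30,"spin":0,"hand":0},
  {"dx":0,"dy":0,"dz":0,"spin":0,"hand":0},
])

```text
t: 25.28
eef_pos: [0.477, -0.0537, 0.2631]
ee_rot: [2.05, 1.567, -2.914]
force: [0.5, 0.2, 1.0]
width: 0.0878
```

```bash
python3 - <<'E'
from h import *
s=status.get_state();e=s['eef_pos'];print(s['force'],e,s['width'],s['t'])
im=viewer.grab_frame('wrist')[:,:,::-1];cv2.imwrite('pics/w12.png',im)
C=wcam(status.get_state()['eef_pos'],yawnow());print(C[1])
overlay('pics/w12.png','pics/w12c.png',C,[((.4783,-.0526,.054),.0295,(0,0,255)),((.4783,-.0526,.054),.0125,(0,0,255))],(200,140,440,340),3)
E
```

```text
[0.48314211 0.21770541 0.95176865] [ 0.47696011 -0.05367348  0.2630746 ] 0.08780158542115432 25.275
[ 0.45880592 -0.13251091  0.24473281]
```

View pics/w12c.png

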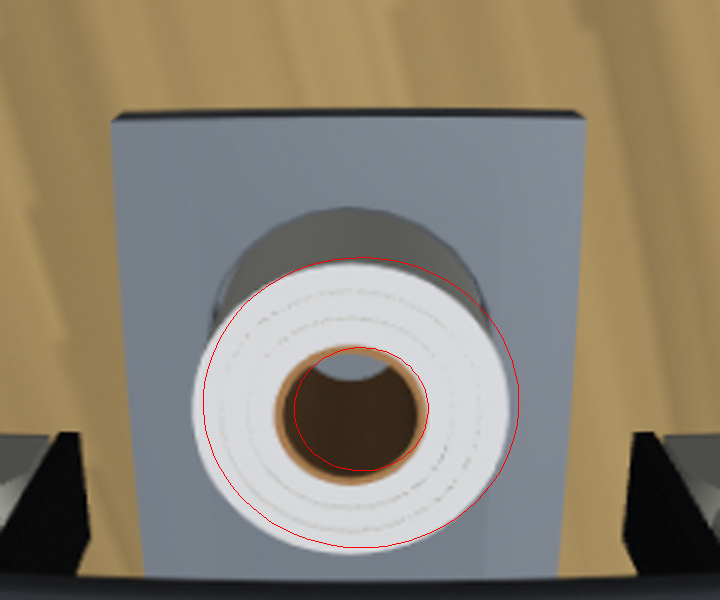

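apply_moves([
  {"dx":0,"dy":0.5,"dz":-30,"spin":0,"hand":0},
  {"dx":0,"dy":0,"dz":-25,"spin":0,"hand":0},
  {"dx":0,"dy":0,"dz":-11,"spin":0,"hand":0},
  {"dx":0,"dy":0,"dz":0,"spin":0,"hand":0},
  {"dx":0,"dy":0,"dz":0,"spin":0,"hand":1},
], grip_force=25)

```text
t: 25.95
eef_pos: [0.4784, -0.0522, 0.1997]
ee_rot: [-1.145, 1.569, 0.175]
force: [-0.4, -0.2, 0.5]
width: 0.0824
```

apply_moves([
  {"dx":0,"dy":0,"dz":0,"spin":0,"hand":1},
  {"dx":0,"dy":0,"dz":0,"spin":0,"hand":1},
  {"dx":0,"dy":0,"dz":0,"spin":0,"hand":1},
  {"dx":0,"dy":0,"dz":0,"spin":0,"hand":1},
  {"dx":0,"dy":0,"dz":0,"spin":0,"hand":1},
])

```text
t: 26.58
eef_pos: [0.4779, -0.0525, 0.1991]
ee_rot: [-1.226, 1.57, 0.095]
force: [-1.3, 1.2, 5.6]
width: 0.0579
```

apply_moves([
  {"dx":0,"dy":0,"dz":10,"spin":0,"hand":1},
  {"dx":0,"dy":0,"dz":30,"spin":0,"hand":1},
  {"dx":0,"dy":0,"dz":40,"spin":0,"hand":1},
  {"dx":10,"dy":20,"dz":20,"spin":0,"hand":1},
  {"dx":21,"dy":46,"dz":0,"spin":0,"hand":1},
])

```text
t: 27.2
eef_pos: [0.509, 0.0132, 0.3014]
ee_rot: [-0.957, 1.567, 0.361]
force: [1.4, -0.9, -0.7]
width: 0.0576
```

apply_moves([
  {"dx":21,"dy":46,"dz":0,"spin":0,"hand":1},
  {"dx":0,"dy":0,"dz":0,"spin":0,"hand":1},
  {"dx":0,"dy":0,"dz":0,"spin":0,"hand":1},
  {"dx":0,"dy":0,"dz":0,"spin":0,"hand":1},
  {"dx":0,"dy":0,"dz":0,"spin":0,"hand":1},
])

```text
t: 27.82
eef_pos: [0.5295, 0.0587, 0.2988]
ee_rot: [-0.009, 1.571, 1.31]
force: [-0.2, -0.2, -1.4]
width: 0.058
```

```bash
python3 - <<'E'
from h import *
s=status.get_state();e=s['eef_pos'];print(s['force'],e,s['width'],s['t'],yawnow())
C=wcam(e,yawnow())
im=viewer.grab_frame('wrist')[:,:,::-1];cv2.imwrite('pics/w13.png',im)
print(proj(C,(.6247,.0237,.01),True))
zt=e[2]-.1991+.054
r=(0,0,255)
overlay('pics/w13.png','pics/w13c.png',C,[((.6247,.0237,.01),.04,r),((.6247,.0237,.01),.01,r),((.6247,.0237,.065),.01,r),((e[0],e[1],zt),.029,(255,0,0)),((e[0],e[1],zt),.0125,(255,0,0))],(120,120,400,380),2.8 if 0 else 2)
E
```

```text
[-0.21326765 -0.22341144 -1.39378694] [0.5295292  0.05869905 0.29883803] 0.058047798098788614 27.825 75.58591331877561
[190.61565259 222.13072261]
```

View pics/w13c.png

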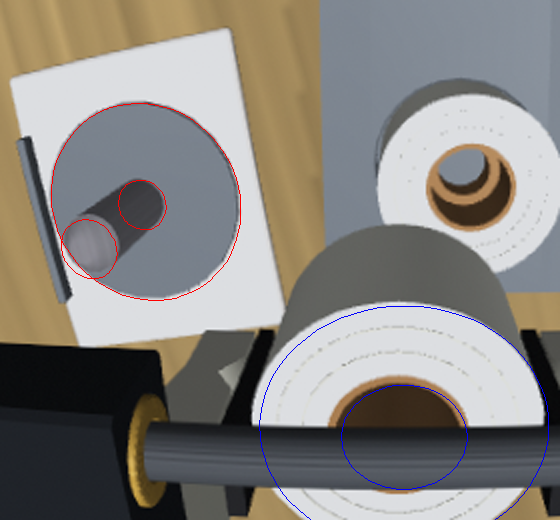

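apply_moves([
  {"dx":30,"dy":-11,"dz":0,"spin":0,"hand":1},
  {"dx":40,"dy":-15,"dz":0,"spin":0,"hand":1},
  {"dx":24.5,"dy":-9,"dz":0,"spin":0,"hand":1},
  {"dx":0,"dy":0,"dz":-12,"spin":0,"hand":1},
  {"dx":0,"dy":0,"dz":-12,"spin":0,"hand":1},
])

```text
t: 28.5
eef_pos: [0.6236, 0.0241, 0.2736]
ee_rot: [1.858, 1.57, -3.106]
force: [-0.6, -0.5, -1.4]
width: 0.0579
```

apply_moves([
  {"dx":0,"dy":0,"dz":0,"spin":0,"hand":1},
  {"dx":0,"dy":0,"dz":0,"spin":0,"hand":1},
  {"dx":0,"dy":0,"dz":0,"spin":0,"hand":1},
  {"dx":0,"dy":0,"dz":0,"spin":0,"hand":1},
  {"dx":0,"dy":0,"dz":0,"spin":0,"hand":1},
])

```text
t: 29.12
eef_pos: [0.6244, 0.0246, 0.275]
ee_rot: [-1.045, 1.57, 0.275]
force: [0.1, 0.0, -1.4]
width: 0.0576
```

```bash
python3 - <<'E'
from h import *
s=status.get_state();e=s['eef_pos'];print(s['force'],e,s['width'],s['t'],yawnow())
im=viewer.grab_frame('wrist')[:,:,::-1];cv2.imwrite('pics/w14.png',im)
im=viewer.grab_frame('scene')[:,:,::-1];cv2.imwrite('pics/s14.png',im)
cv2.imwrite('pics/w14c.png',np.hstack([cv2.resize(cv2.imread('pics/w14.png')[200:400,220:420],(400,400)),cv2.resize(im[180:300,220:340],(400,400))]))
E
```

```text
[ 0.12563192  0.02572395 -1.43729023] [0.62435487 0.02458638 0.27497711] 0.057562941721034516 29.125 75.65112029119874
```

View pics/w14c.png

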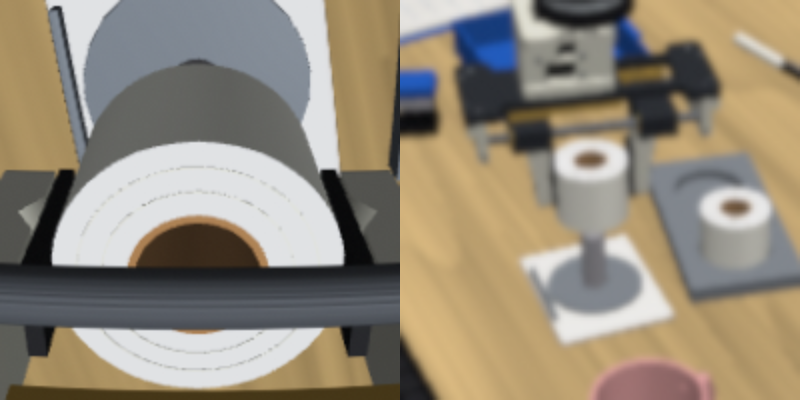

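apply_moves([
  {"dx":-0.2,"dy":-0.9,"dz":-5,"spin":0,"hand":1},
  {"dx":0,"dy":0,"dz":-4,"spin":0,"hand":1},
  {"dx":0,"dy":0,"dz":-4,"spin":0,"hand":1},
  {"dx":0,"dy":0,"dz":-4,"spin":0,"hand":1},
  {"dx":0,"dy":0,"dz":-4,"spin":0,"hand":1},
], grip_force=15)

```text
t: 29.85
eef_pos: [0.6241, 0.0236, 0.2533]
ee_rot: [2.173, 1.571, -2.79]
force: [0.7, -0.3, -1.3]
width: 0.0581
```

apply_moves([
  {"dx":0,"dy":0,"dz":-5,"spin":0,"hand":1},
  {"dx":0,"dy":0,"dz":-5,"spin":0,"hand":1},
  {"dx":0,"dy":0,"dz":-5,"spin":0,"hand":1},
  {"dx":0,"dy":0,"dz":-5,"spin":0,"hand":1},
  {"dx":0,"dy":0,"dz":0,"spin":0,"hand":1},
])

```text
t: 30.48
eef_pos: [0.624, 0.0236, 0.2331]
ee_rot: [2.105, 1.57, -2.858]
force: [0.5, 0.1, -0.9]
width: 0.0581
```

apply_moves([
  {"dx":0,"dy":0,"dz":-5,"spin":0,"hand":1},
  {"dx":0,"dy":0,"dz":-5,"spin":0,"hand":1},
  {"dx":0,"dy":0,"dz":-5,"spin":0,"hand":1},
  {"dx":0,"dy":0,"dz":-5,"spin":0,"hand":1},
  {"dx":0,"dy":0,"dz":-5,"spin":0,"hand":1},
])

```text
t: 31.1
eef_pos: [0.6241, 0.0236, 0.2083]
ee_rot: [2.089, 1.571, -2.874]
force: [0.1, -0.6, -2.2]
width: 0.058
```

apply_moves([
  {"dx":0,"dy":0,"dz":-1,"spin":0,"hand":1},
  {"dx":0,"dy":0,"dz":-1,"spin":0,"hand":1},
  {"dx":0,"dy":0,"dz":-0.7,"spin":0,"hand":1},
  {"dx":0,"dy":0,"dz":-0.7,"spin":0,"hand":1},
  {"dx":0,"dy":0,"dz":0,"spin":0,"hand":1},
])

```text
t: 31.72
eef_pos: [0.6241, 0.0236, 0.2053]
ee_rot: [-0.808, 1.571, 0.512]
force: [-0.6, 0.4, -1.0]
width: 0.0578
```

apply_moves([
  {"dx":0,"dy":0,"dz":-0.7,"spin":0,"hand":1},
  {"dx":0,"dy":0,"dz":-0.7,"spin":0,"hand":1},
  {"dx":0,"dy":0,"dz":-0.5,"spin":0,"hand":1},
  {"dx":0,"dy":0,"dz":0,"spin":0,"hand":1},
  {"dx":0,"dy":0,"dz":0,"spin":0,"hand":1},
])

```text
t: 32.35
eef_pos: [0.6241, 0.0236, 0.2051]
ee_rot: [-1.339, 1.57, -0.018]
force: [-5.0, 0.8, 12.6]
width: 0.0578
```

apply_moves([
  {"dx":0,"dy":0,"dz":0,"spin":0,"hand":0},
  {"dx":0,"dy":0,"dz":0,"spin":0,"hand":0},
  {"dx":0,"dy":0,"dz":0,"spin":0,"hand":0},
  {"dx":0,"dy":0,"dz":25,"spin":0,"hand":0},
  {"dx":0,"dy":0,"dz":40,"spin":0,"hand":0},
])

```text
t: 32.98
eef_pos: [0.6236, 0.0235, 0.2674]
ee_rot: [2.114, 1.567, -2.85]
force: [1.1, 1.1, 0.2]
width: 0.0874
```

apply_moves([
  {"dx":-20,"dy":2,"dz":15,"spin":0,"hand":0},
  {"dx":-45,"dy":5,"dz":0,"spin":0,"hand":0},
  {"dx":-45,"dy":6,"dz":0,"spin":0,"hand":0},
  {"dx":-13,"dy":1.7,"dz":-15,"spin":0,"hand":0},
  {"dx":0,"dy":0,"dz":0,"spin":0,"hand":0},
])

```text
t: 33.6
eef_pos: [0.5001, 0.0382, 0.268]
ee_rot: [2.134, 1.569, -2.828]
force: [0.2, -0.8, -0.1]
width: 0.0877
```

```bash
python3 - <<'E'
from h import *
s=status.get_state();e=s['eef_pos'];print(s['force'],e,s['width'],s['t'],yawnow())
im=viewer.grab_frame('wrist')[:,:,::-1];cv2.imwrite('pics/w15.png',im)
im=viewer.grab_frame('top')[:,:,::-1];cv2.imwrite('pics/t15.png',im)
e=status.get_state()['eef_pos'];print(e)
E
```

```text
[ 0.16424198 -0.76247199 -0.09632895] [0.5001449  0.03824502 0.26803695] 0.087653623490545 33.6 75.683369757101
[0.50196918 0.0385143  0.26882139]
```

View pics/w15.png

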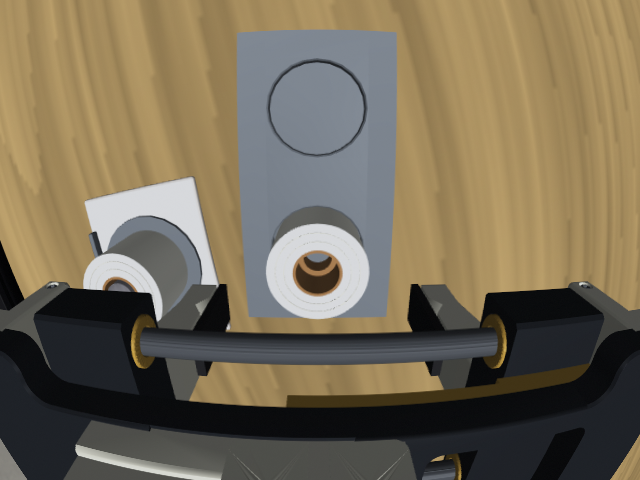

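apply_moves([
  {"dx":-0.5,"dy":0,"dz":-30,"spin":0,"hand":0},
  {"dx":0,"dy":0,"dz":-27,"spin":0,"hand":0},
  {"dx":0,"dy":0,"dz":-12,"spin":0,"hand":0},
  {"dx":0,"dy":0,"dz":0,"spin":0,"hand":0},
  {"dx":0,"dy":0,"dz":0,"spin":0,"hand":1},
], grip_force=25)

```text
t: 34.33
eef_pos: [0.5013, 0.0385, 0.2002]
ee_rot: [-1.027, 1.57, 0.294]
force: [-0.5, 1.1, 0.4]
width: 0.0827
```

apply_moves([
  {"dx":0,"dy":0,"dz":0,"spin":0,"hand":1},
  {"dx":0,"dy":0,"dz":0,"spin":0,"hand":1},
  {"dx":0,"dy":0,"dz":0,"spin":0,"hand":1},
  {"dx":0,"dy":0,"dz":0,"spin":0,"hand":1},
  {"dx":0,"dy":0,"dz":0,"spin":0,"hand":1},
])

```text
t: 34.95
eef_pos: [0.5008, 0.0384, 0.1999]
ee_rot: [-1.013, 1.57, 0.308]
force: [-1.3, 1.4, 6.0]
width: 0.0578
```

```bash
python3 - <<'E'
from h import *
C=cam('top'); s=status.get_state(); print(s['q'].round(2))
im=cv2.imread('pics/t15.png'); hsv=cv2.cvtColor(im,cv2.COLOR_BGR2HSV)
m=cv2.inRange(hsv,(100,120,60),(130,255,255)); m[:, :420]=0; m[:,535:]=0; m[:195]=0; m[320:]=0
c=max(cv2.findContours(m,0,2)[0],key=cv2.contourArea); r=cv2.minAreaRect(c); print(r)
cv2.imwrite('pics/t15b.png',cv2.resize(im[190:310,430:550],None,fx=4,fy=4))
for z in (0.003,.04): print(at_z(C,r[0],z))
E
```

```text
[ 0.47  0.31 -0.61  0.   -0.64 -0.72]
((489.4551086425781, 248.84034729003906), (76.83079528808594, 79.92744445800781), 1.3971812725067139)
[ 0.51383894 -0.34861828  0.003     ]
[ 0.50713418 -0.33626412  0.04      ]
```

View pics/t15b.png

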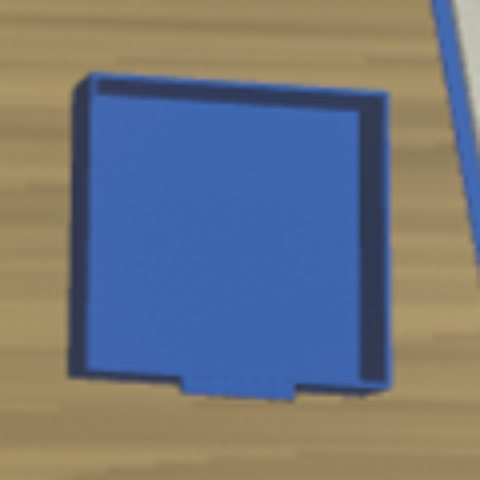

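apply_moves([
  {"dx":0,"dy":0,"dz":10,"spin":0,"hand":1},
  {"dx":0,"dy":0,"dz":30,"spin":0,"hand":1},
  {"dx":0,"dy":0,"dz":40,"spin":0,"hand":1},
  {"dx":0,"dy":-30,"dz":20,"spin":0,"hand":1},
  {"dx":1,"dy":-55,"dz":0,"spin":0,"hand":1},
])

```text
t: 35.58
eef_pos: [0.5024, -0.0465, 0.302]
ee_rot: [-1.098, 1.566, 0.225]
force: [1.5, -0.6, -2.5]
width: 0.0578
```

apply_moves([
  {"dx":1,"dy":-58,"dz":0,"spin":0,"hand":1},
  {"dx":2,"dy":-58,"dz":0,"spin":0,"hand":1},
  {"dx":1,"dy":-58,"dz":0,"spin":0,"hand":1},
  {"dx":2,"dy":-58,"dz":0,"spin":0,"hand":1},
  {"dx":0,"dy":-40,"dz":0,"spin":0,"hand":1},
])

```text
t: 36.2
eef_pos: [0.5072, -0.3211, 0.2996]
ee_rot: [1.704, 1.571, 3.023]
force: [0.8, 0.9, -0.4]
width: 0.058
```

apply_moves([
  {"dx":0,"dy":-18,"dz":-10,"spin":0,"hand":1},
  {"dx":0,"dy":0,"dz":-20,"spin":0,"hand":1},
  {"dx":0,"dy":0,"dz":0,"spin":0,"hand":1},
  {"dx":0,"dy":0,"dz":0,"spin":0,"hand":1},
  {"dx":0,"dy":0,"dz":0,"spin":0,"hand":1},
])

```text
t: 36.83
eef_pos: [0.5081, -0.3363, 0.2703]
ee_rot: [-1.686, 1.569, -0.365]
force: [-0.6, 0.5, -0.9]
width: 0.0579
```

```bash
python3 - <<'E'
from h import *
s=status.get_state();e=s['eef_pos'];print(s['force'],e,s['width'],s['t'],yawnow())
im=viewer.grab_frame('wrist')[:,:,::-1];cv2.imwrite('pics/w16.png',im)
E
```

```text
[-0.62479237  0.46911849 -0.90955042] [ 0.50806199 -0.33629693  0.27032724] 0.057900344109765814 36.825 75.69904543338163
```

View pics/w16.png

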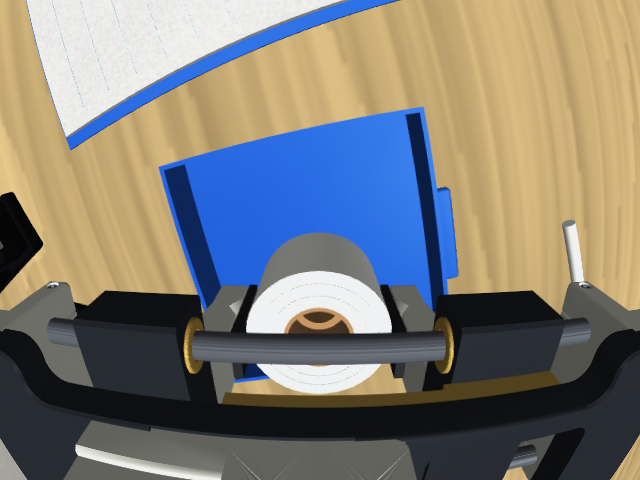

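apply_moves([
  {"dx":0,"dy":0,"dz":-15,"spin":0,"hand":1},
  {"dx":0,"dy":0,"dz":-20,"spin":0,"hand":1},
  {"dx":0,"dy":0,"dz":-18,"spin":0,"hand":1},
  {"dx":0,"dy":0,"dz":-12,"spin":0,"hand":1},
  {"dx":0,"dy":0,"dz":-4,"spin":0,"hand":1},
], grip_force=15)

```text
t: 37.5
eef_pos: [0.5074, -0.3366, 0.1992]
ee_rot: [1.503, 1.569, 2.823]
force: [-0.7, -0.4, -1.2]
width: 0.0577
```

apply_moves([
  {"dx":0,"dy":0,"dz":-1,"spin":0,"hand":1},
  {"dx":0,"dy":0,"dz":-0.7,"spin":0,"hand":1},
  {"dx":0,"dy":0,"dz":-0.7,"spin":0,"hand":1},
  {"dx":0,"dy":0,"dz":0,"spin":0,"hand":1},
  {"dx":0,"dy":0,"dz":0,"spin":0,"hand":1},
])

```text
t: 38.12
eef_pos: [0.5078, -0.3368, 0.1989]
ee_rot: [-1.714, 1.57, -0.393]
force: [-1.6, 2.4, 5.7]
width: 0.0578
```

Contact with the bin floor is gentle. I'll open partway and lift.

apply_moves([
  {"dx":0,"dy":0,"dz":0,"spin":0,"hand":0.2},
  {"dx":0,"dy":0,"dz":0,"spin":0,"hand":0.2},
  {"dx":0,"dy":0,"dz":0,"spin":0,"hand":0.2},
  {"dx":0,"dy":0,"dz":10,"spin":0,"hand":0.2},
  {"dx":0,"dy":0,"dz":30,"spin":0,"hand":0.2},
])

```text
t: 38.75
eef_pos: [0.5071, -0.3365, 0.2374]
ee_rot: [1.496, 1.567, 2.816]
force: [0.6, -0.1, 0.9]
width: 0.0701
```

apply_moves([
  {"dx":0,"dy":0,"dz":50,"spin":0,"hand":0.2},
  {"dx":-10,"dy":-50,"dz":40,"spin":0,"hand":0},
  {"dx":-10,"dy":-50,"dz":0,"spin":0,"hand":0},
  {"dx":-10,"dy":-50,"dz":0,"spin":0,"hand":0},
  {"dx":0,"dy":0,"dz":0,"spin":0,"hand":0},
])

```text
t: 39.38
eef_pos: [0.4767, -0.4879, 0.3267]
ee_rot: [-3.025, 1.57, -1.708]
force: [-0.6, 0.6, 0.2]
width: 0.0871
```

```bash
python3 - <<'E'
from h import *
s=status.get_state();e=s['eef_pos'];print(s['force'],e,s['width'],s['t'])
T=viewer.grab_frame('top')[:,:,::-1];cv2.imwrite('pics/t17.png',T)
S=viewer.grab_frame('scene')[:,:,::-1];cv2.imwrite('pics/s17.png',S)
C=cam('top');r=(0,0,255)
overlay('pics/t17.png','pics/t17c.png',C,[((.6243,.0237,.06),.029,r),((.508,-.3368,.053),.029,r),((.4453,.3541,.056),.018,r),((.4453,.3541,.1045),.012,r)],(110,90,550,380),1.7 if 0 else 1.8,False)
E
```

```text
[-0.57443296  0.57186082  0.15891335] [ 0.47667741 -0.48786096  0.32669705] 0.08712638481878393 39.375
```

View pics/t17c.png

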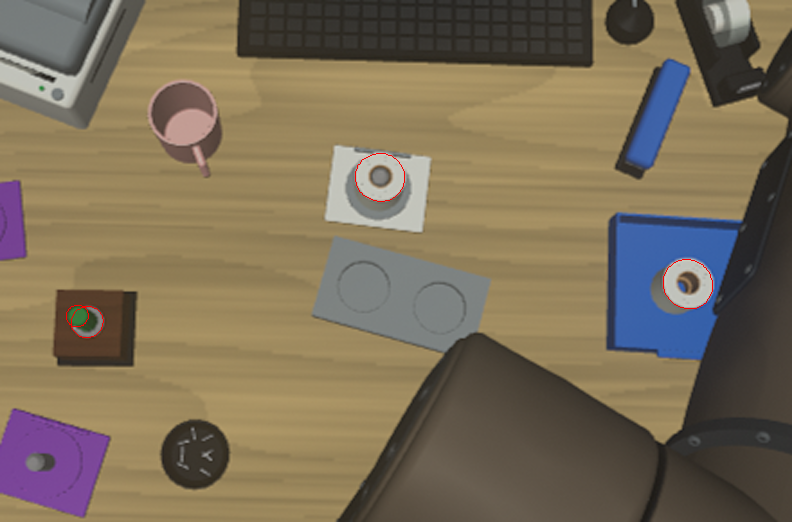

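View pics/s17.png

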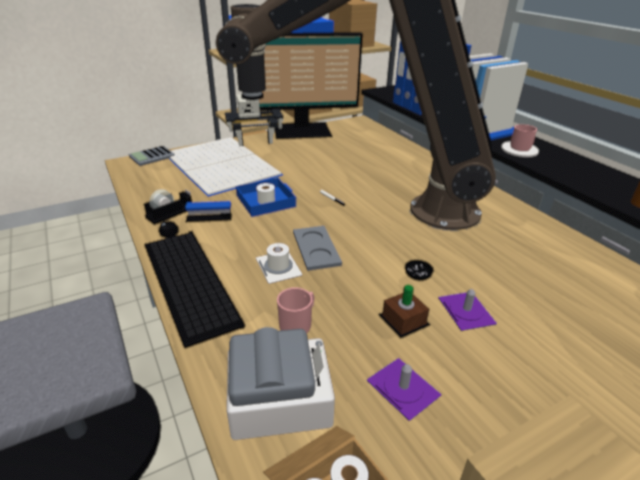

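The overlays match the expected poses: the roll is on the holder, the other roll stands in the bin, the gauge is home, and the bystanders have not moved. I'm handing the job in.

```bash
python3 -c "
from station import arm; print(arm.job_done())"
```

```text
the job is handed in; nothing more can be done
None
```

I tried both cores with the gauge, sorted the rolls, and handed the job in at about 39.5 s of the 72 s allowed.

- **Left roll (bad):** the gauge stopped hard about 27 mm into the core, with about 14 N upward on the tool. The roll now stands upright on the bin floor near the centre.
- **Right roll (good):** the gauge went in until its collar rested on the roll, with about 15 N at the end. The roll is now down over the spindle on the white holder; I felt it seat at about 13 N and then released it.
- **Gauge:** it is back in its stand, collar down. I felt it seat at about 4 N, and a wrist picture afterwards showed it upright and home.

In the last top and scene pictures, both rolls and the gauge matched their expected outlines. The gripper was clear of everything, and the mug, stapler, pen and dish looked unmoved; I judged them by eye and did not measure them.

One small disagreement: the wrist camera showed gripped parts about 0.7 mm off the gripper's centre across the jaws. I allowed for that in the insertions and the placing on the spindle, and no check failed.

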